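Load the specimen cartridges into the hardness tester's magazine

TASK

Swing the magazine's keeper bar right out, clear of the row, then set every specimen cartridge that is standing on the bench into one of the empty gaps between the loaded ones (any gap, one in each) and press it down past the spring lips until it stands fully home, level with its neighbours. Then swing the keeper bar shut over the whole row, fully to its stop. Do not shift the cartridges already loaded, and leave the other things on the bench where they are.

Things in the scene. Friction and masses are not known exactly. Their poses are not given: they have to be found in the camera images.
- cartridge1: upright specimen cartridge, 0.4 kg, most of it in the dark steel foot 90 (x) x 26 (y) x 16 mm high; aluminium body 84 x 26 mm on it up to 60 mm, with flat shoulders; in the middle of the top a grey grip tab 40 (x) x 14 (y) mm, from 60 to 92 mm. Pinch the tab across its 40 mm, fingertips just above the shoulders. Origin: centre of the underside. Starts standing on the bench; may be absent (2 to 4 are there).
- cartridge2: upright specimen cartridge, 0.4 kg, most of it in the dark steel foot 90 (x) x 26 (y) x 16 mm high; aluminium body 84 x 26 mm on it up to 60 mm, with flat shoulders; in the middle of the top a grey grip tab 40 (x) x 14 (y) mm, from 60 to 92 mm. Pinch the tab across its 40 mm, fingertips just above the shoulders. Origin: centre of the underside. Starts standing on the bench; may be absent (2 to 4 are there).
- cartridge3: upright specimen cartridge, 0.4 kg, most of it in the dark steel foot 90 (x) x 26 (y) x 16 mm high; aluminium body 84 x 26 mm on it up to 60 mm, with flat shoulders; in the middle of the top a grey grip tab 40 (x) x 14 (y) mm, from 60 to 92 mm. Pinch the tab across its 40 mm, fingertips just above the shoulders. Origin: centre of the underside. Starts standing on the bench; may be absent (2 to 4 are there).
- cartridge4: upright specimen cartridge, 0.4 kg, most of it in the dark steel foot 90 (x) x 26 (y) x 16 mm high; aluminium body 84 x 26 mm on it up to 60 mm, with flat shoulders; in the middle of the top a grey grip tab 40 (x) x 14 (y) mm, from 60 to 92 mm. Pinch the tab across its 40 mm, fingertips just above the shoulders. Origin: centre of the underside. Starts standing on the bench; may be absent (2 to 4 are there).
- neighbour1: a cartridge of the same shape and size as cartridge1, already loaded: stands fully home in place 1 of the magazine; must stay there. Origin: centre of the underside.
- neighbour2: a cartridge of the same shape and size as cartridge1, already loaded: stands fully home in place 3 of the magazine; must stay there. Origin: centre of the underside.
- neighbour3: a cartridge of the same shape and size as cartridge1, already loaded: stands fully home in place 5 of the magazine; must stay there. Origin: centre of the underside.
- magazine: magazine bolted to the bench: dark grey base 150 (x) x 297 mm, 12 mm thick; aluminium rails and end walls to 52 mm high. 7 places (0 to 6) in a row along y, 29 mm pitch, y = -87 to +87 mm, no dividers. A cartridge stands on the 12 mm high floor, its x along the magazine's x (either way round); home, its tab top is 104 mm above the bench. Origin: centre of the row at bench height, z up.
- place0 (a point): centre, on the floor (12 mm above the bench), of the empty place 0: a gap about 30 mm wide between the end wall and a neighbour. Two leaning steel spring lips, one at each x end, funnel the foot in and hold the cartridge up 15 to 25 mm; pressed straight down with 8 to 20 N until its foot is on the floor, it is home: the lips close over the foot and keep it.
- place2 (a point): the same for the empty place 2: a gap about 32 mm wide between two neighbours. The underside centre of a cartridge that is home there comes to this point.
- place4 (a point): the same for the empty place 4: a gap about 32 mm wide between two neighbours. The underside centre of a cartridge that is home there comes to this point.
- place6 (a point): the same for the empty place 6: a gap about 30 mm wide between a neighbour and the end wall nearer the keeper's pin.
- keeper (a joint): keeper, a flat steel bar 24 mm wide, 8 mm thick, 262 mm long, turning level about a pin; underside 109 mm above the bench, 5 mm over tabs that are home (it cannot pass a cartridge standing proud). Rad: 0 = shut over the row, at its stop; grows as the bar swings towards the robot (clockwise from above), up to 1.7 = out. Stays where left (about 1 N at the knob moves it). Starts at 0 to 0.25.
- keeper_knob (a point): middle of the keeper bar's upright round white knob, 20 mm in diameter, standing on the bar 175 mm from its pin, from 117 to 159 mm above the bench (this point is 139 mm up).
- keeper_pin (a point): the keeper bar's upright turning axis, at the bar's underside, 145 mm along the magazine's +y from its origin; the pivot post is 28 mm thick.
- polish_jar: bystander: closed glass jar, 60 mm across, 75 mm tall. Origin at the centre of its underside.
- screwdriver: bystander: screwdriver lying on the bench. Origin at the centre of its underside.
- mount_disc: bystander: brown round specimen mount among the waiting cartridges, 40 mm across, 22 mm tall. Origin at the centre of its underside.
- test_block: bystander: flat steel hardness test block, 60 x 60 x 12 mm. Origin at the centre of its underside.
- dish: bystander: shallow glass dish, 90 mm across, 22 mm tall. Origin at the centre of its underside.
- carton: bystander: small cardboard carton, 110 x 70 x 45 mm. Origin at the centre of its underside.
- cup: bystander: white cup, 72 mm across, 80 mm tall. Origin at the centre of its underside.
Not all that is in view belongs to the job. Leave any brown look-alike of the cartridge3 alone.

How it is judged:
On the way, in this order (a step that is already met when the one before it is completed fails the run):
1. the keeper bar is swung out clear of the row (more than 1.0 rad) (value of joint keeper above 1 rad), for 0.2 s.
2. every cartridge that is there stands fully home in the magazine, with the keeper bar still out (z of cartridge1 in the frame of magazine between 0.008 and 0.015 m and angle between each of cartridge1, cartridge2, cartridge3, cartridge4's own z axis and vertical below 0.08 rad and x of cartridge1 in the frame of magazine between -0.006 and 0.006 m and y of cartridge1 in the frame of magazine between -0.1 and 0.1 m and angle between the x axis of each of cartridge1, cartridge2, cartridge3, cartridge4 and the x axis of magazine, either way round below 0.15 rad and z of cartridge2 in the frame of magazine between 0.008 and 0.015 m and x of cartridge2 in the frame of magazine between -0.006 and 0.006 m and y of cartridge2 in the frame of magazine between -0.1 and 0.1 m and z of cartridge3 in the frame of magazine between 0.008 and 0.015 m and x of cartridge3 in the frame of magazine between -0.006 and 0.006 m and y of cartridge3 in the frame of magazine between -0.1 and 0.1 m and z of cartridge4 in the frame of magazine between 0.008 and 0.015 m and x of cartridge4 in the frame of magazine between -0.006 and 0.006 m and y of cartridge4 in the frame of magazine between -0.1 and 0.1 m and value of joint keeper above 0.5 rad), for 0.2 s.
3. the keeper bar is shut over the row (value of joint keeper below 0.08 rad), for 0.2 s.
At the end, for the whole second after the job is handed in: Every cartridge that is there, and the three loaded before, stand in the magazine's row with the foot on its floor (within 3 mm), upright within 0.08 rad, square to the row within 0.15 rad and centred across it within 6 mm, at rest; the keeper bar is within 0.08 rad of shut (z of cartridge1 in the frame of magazine between 0.008 and 0.015 m and angle between each of cartridge1, cartridge2, cartridge3, cartridge4, neighbour1, neighbour2, neighbour3's own z axis and vertical below 0.08 rad and x of cartridge1 in the frame of magazine between -0.006 and 0.006 m and y of cartridge1 in the frame of magazine between -0.1 and 0.1 m and angle between the x axis of each of cartridge1, cartridge2, cartridge3, cartridge4, neighbour1, neighbour2, neighbour3 and the x axis of magazine, either way round below 0.15 rad and z of cartridge2 in the frame of magazine between 0.008 and 0.015 m and x of cartridge2 in the frame of magazine between -0.006 and 0.006 m and y of cartridge2 in the frame of magazine between -0.1 and 0.1 m and z of cartridge3 in the frame of magazine between 0.008 and 0.015 m and x of cartridge3 in the frame of magazine between -0.006 and 0.006 m and y of cartridge3 in the frame of magazine between -0.1 and 0.1 m and z of cartridge4 in the frame of magazine between 0.008 and 0.015 m and x of cartridge4 in the frame of magazine between -0.006 and 0.006 m and y of cartridge4 in the frame of magazine between -0.1 and 0.1 m and z of neighbour1 in the frame of magazine between 0.008 and 0.015 m and x of neighbour1 in the frame of magazine between -0.006 and 0.006 m and y of neighbour1 in the frame of magazine between -0.1 and 0.1 m and z of neighbour2 in the frame of magazine between 0.008 and 0.015 m and x of neighbour2 in the frame of magazine between -0.006 and 0.006 m and y of neighbour2 in the frame of magazine between -0.1 and 0.1 m and z of neighbour3 in the frame of magazine between 0.008 and 0.015 m and x of neighbour3 in the frame of magazine between -0.006 and 0.006 m and y of neighbour3 in the frame of magazine between -0.1 and 0.1 m and linear speed of each of cartridge1, cartridge2, cartridge3, cartridge4, neighbour1, neighbour2, neighbour3 below 0.02 m/s and value of joint keeper below 0.08 rad); the robot touches nothing.
It fails at once if a cartridge that was already loaded is shifted by more than 10 mm (distance of any of neighbour1, neighbour2, neighbour3 from where it was at the start of the episode above 0.01 m).
It fails at once if a bystander is moved by more than 50 mm (distance of any of polish_jar, screwdriver, mount_disc, test_block, dish, carton, cup from where it was at the start of the episode above 0.05 m).
Of cartridge1, cartridge2, cartridge3, cartridge4 only 2 to 4 are there at a start; the rules pass over those that are not, and their reading is None.
At some moment in a run one of cartridge1, cartridge2, cartridge3, cartridge4 may be knocked a few centimetres aside while the robot is not near it.
It also fails if it takes over 210 s, if anything falls off the work surface, if the arm or the gripper's body presses on something with over 40 N, if the wrist force passes 120 N, or if a joint passes its speed limit or range.

ROBOT

A 7-joint arm with a two-finger parallel gripper is mounted at the origin on the work surface. World frame = base frame: x ahead of the robot, y to its left, z up, the work surface at z = 0. Lengths are in m, angles in rad, forces in N, time in s.
With the tool pointing down it reaches from about 0.35 to 0.9 m from the base axis. Payload 8.1 kg.
Tool frame: the origin (TCP) lies at the very end of the fingers, on their centre line; the grasp point (between the pads) lies 19 mm behind it; z points along the fingers, y is the line along which they close (so a half turn about z gives the same grasp; the last joint's range is limited). The gripper opens to 92 mm and grips with 3 to 60 N. Pads are 19 mm wide; open, the fingers measure 130 mm over their backs; the gripper's body (75 mm by 190 mm) begins 47 mm behind the grasp point.
Start: joints at [1.158, 0.434, 0.025, 1.573, -0.012, 1.134, -0.075], TCP at [0.191, -0.595, 0.191] pointing down, gripper open.
Joint ranges: [-2.62, 2.62], [-0.44, 2.09], [-1.27, 1.32], [0.08, 2.57], [-1.32, 4.46], [0.12, 2], [-2.74, 2.74]. Speed limits (rad/s): [2.22, 2.22, 3.01, 3.01, 3.14, 3.14, 3.14].

INTERFACE

Orientations are given as a rotation vector (axis times angle).
In Python, from bench import * gives the robot as it stands.
- The arm moves only by the tool move_arm, never from a script. Its arguments are lists of equal length, an entry for each row: "travel": the shift along the tool's x, y, z in m, a list of three; "spin": the turn about the tool's z in degrees; "claw": the finger opening in m, from 0 to 0.0918. A call has 1 to 20 rows; each row is the pose to reach, as a shift and turn from the pose commanded when the call began, along the tool's axes at that moment; what a row does not reach only later rows make up. A row lasts 1/12 s, in which the tool goes at most 41.7 mm and 7.16 degrees, less where a joint would pass 70% of its speed; a pose out of reach is approached as far as the arm can. A call with a gripper value outside its range is refused whole. The fingers move at their own pace and stop on an object; the grip force is fixed at half the most. Time passes only in rows, so rows that repeat a pose let the fingers close. It gives the time, the measured TCP pose, the force, the opening and the grip force at its end, in the units of the state.
- state(): the state, without advancing time (a new reading comes with each control period).
- read_camera(name): name is "side" or "top" or "wrist"; returns a dict with "color" (480x640x3 uint8, blue, green, red), "mtx" (3x3 intrinsics, pixels), "camera_from_world" (4x4, takes a point from world to camera coordinates); the wrist camera has in their place "T_tool_cam" (4x4, takes a point from camera to tool coordinates, whose origin is the TCP and whose axes are the flange's). Camera axes: x right, y down, z forward; pixel columns grow to the right and rows downward; lengths in m; the calibration is good to about 2 mm. A picture is of the moment at which its call begins: read the wrist's pose just before it. There is no depth.
- finish_job(): hands the job in; it is judged then, once.
Trained networks look in a picture, given as the dict that the camera call returned (one of the last four; its "shot" number tells which), for a name from the list of things; names that differ only in an ending like _2 or _b are one class to them, and where a whole thing is asked for, a point or a joint stands for the part that bears it (a point fixed in the world has none). Each returns a list of dicts, best first, with "score" (0 to 1); they miss things now and then, are a little off and sometimes report something else, mostly with a low value. They report only what shows in the picture. A call takes as long as a camera call. They do not tell look-alikes from the thing itself.
- search_frame(query, picture): "bbox" ([left, top, right, bottom] in pixels, round what is visible of it).
The state is a dict: "time_s": time; "joint_pos": joint angles; "qvel": joint speeds; "joint_efforts": joint torques, N m; "tcp_pos": TCP position; "tool_rot": TCP orientation; "contact_force": force on the tool from outside, world axes, zero at the start; "ft_torque": the same for the moment, N m; "grip_width": finger opening in m; "gripper_force": force on a finger pad.
Only numpy, scipy, OpenCV 4.12 (cv2) and the standard library are available. Lean on these libraries where they do the work, as an engineer would, in place of code of your own. Each camera call takes 0.05 s, during which the arm holds its last target. There are 200 camera calls.

## Working session

There is one attempt and no reset: what is moved stays moved. The work goes in short steps, Python scripts to look and compute and a tool call to move; the robot and the scene stay as the last step left them, time stands still between calls to the robot, and variables do not carry over. Pictures are saved under pics/ and viewed, at most 14 in all, crops included, and the job is handed in when it is done.

Besides the shell and the picture viewer there is one more tool, called after ">>>" as name(argument=value, ...), one argument or row to a line, values as JSON. move_arm: Moves the arm, as the interface text tells. Its arguments: {"type":"object","properties":{"travel":{"type":"array"},"spin":{"type":"array"},"claw":{"type":"array"}},"required":["travel","spin","claw"]}

```bash
mkdir -p pics; cat > h.py <<'E'
from bench import *
import numpy as np, cv2
from scipy.spatial.transform import Rotation as R
def cam(name):
    s=state(); p=read_camera(name)
    if name=="wrist":
        T=np.eye(4); T[:3,:3]=R.from_rotvec(s["tool_rot"]).as_matrix(); T[:3,3]=s["tcp_pos"]
        p["cw"]=np.linalg.inv(T@np.array(p["T_tool_cam"]))
    else: p["cw"]=np.array(p["camera_from_world"])
    return p
def ray(p,u,v,z):
    C=p["cw"]; K=np.array(p["mtx"]); d=C[:3,:3].T@np.linalg.inv(K)@[u,v,1]; o=-C[:3,:3].T@C[:3,3]
    return o+d*(z-o[2])/d[2]
def proj(p,X):
    C=p["cw"]; q=np.array(p["mtx"])@(C[:3,:3]@np.array(X)+C[:3,3]); return q[:2]/q[2]
E
python3 - <<'E'
from h import *
s=state(); print({k:np.round(v,3) for k,v in s.items()})
print(R.from_rotvec(s["tool_rot"]).as_matrix().round(3))
for n in ["top","side"]:
    p=cam(n); cv2.imwrite(f"pics/{n}0.png",p["color"])
    print(n, np.round(-p["cw"][:3,:3].T@p["cw"][:3,3],3))
    for q in ["cartridge1","neighbour1","keeper_knob","magazine","keeper"]:
        for d in search_frame(q,p):
            if d["score"]>.3: b=d["bbox"]; print(q,np.round(b),round(d["score"],2),ray(p,(b[0]+b[2])/2,(b[1]+b[3])/2,.09).round(3))
E
```

```text
{'time_s': np.float64(0.0), 'joint_pos': array([ 1.158,  0.435,  0.025,  1.574, -0.012,  1.134, -0.075]), 'qvel': array([-0.002, -0.   , -0.003, -0.   ,  0.001, -0.001, -0.   ]), 'joint_efforts': array([-1.0000e-03, -6.6786e+01,  9.8500e-01, -3.1447e+01, -6.1000e-02,
        4.3000e-02,  0.0000e+00]), 'tcp_pos': array([ 0.19 , -0.595,  0.19 ]), 'tool_rot': array([-3.102e+00, -4.840e-01,  1.000e-03]), 'contact_force': array([-0.685, -0.517,  0.109]), 'ft_torque': array([ 0.038, -0.012, -0.008]), 'gripper_force': np.float64(0.0), 'grip_width': np.float64(0.092)}
[[ 0.952  0.305 -0.001]
 [ 0.305 -0.952  0.001]
 [-0.    -0.002 -1.   ]]
top [ 0.227 -0.02   1.726]
cartridge1 [423. 213. 440. 247.] 0.89 [ 0.587 -0.321  0.09 ]
cartridge1 [428. 264. 443. 291.] 0.82 [ 0.447 -0.332  0.09 ]
cartridge1 [361. 263. 378. 295.] 0.63 [ 0.44  -0.143  0.09 ]
cartridge1 [387. 303. 405. 330.] 0.58 [ 0.334 -0.218  0.09 ]
neighbour1 [306. 211. 314. 243.] 0.54 [0.589 0.035 0.09 ]
neighbour1 [266. 214. 278. 246.] 0.52 [0.577 0.145 0.09 ]
neighbour1 [286. 215. 293. 247.] 0.5 [0.575 0.095 0.09 ]
keeper_knob [232
[... 183 characters left out ...]
0.79 [0.589 0.129 0.09 ]
side [-0.002  0.959  1.035]
cartridge1 [389. 175. 420. 215.] 0.86 [ 0.433 -0.28   0.09 ]
cartridge1 [411. 211. 444. 255.] 0.83 [ 0.322 -0.166  0.09 ]
cartridge1 [356. 220. 392. 252.] 0.75 [ 0.428 -0.09   0.09 ]
cartridge1 [304. 205. 336. 241.] 0.65 [ 0.563 -0.064  0.09 ]
cartridge1 [341. 165. 370. 202.] 0.64 [ 0.567 -0.259  0.09 ]
neighbour1 [244. 268. 281. 307.] 0.96 [0.558 0.192 0.09 ]
neighbour1 [269. 235. 304. 273.] 0.86 [0.572 0.075 0.09 ]
neighbour1 [259. 251. 294. 289.] 0.71 [0.563 0.13  0.09 ]
keeper_knob [232. 225. 307. 299.] 0.89 [0.591 0.117 0.09 ]
magazine [207. 225. 327. 349.] 0.64 [0.551 0.186 0.09 ]
keeper [234. 228. 307. 297.] 0.61 [0.587 0.117 0.09 ]
```

View pics/top0.png

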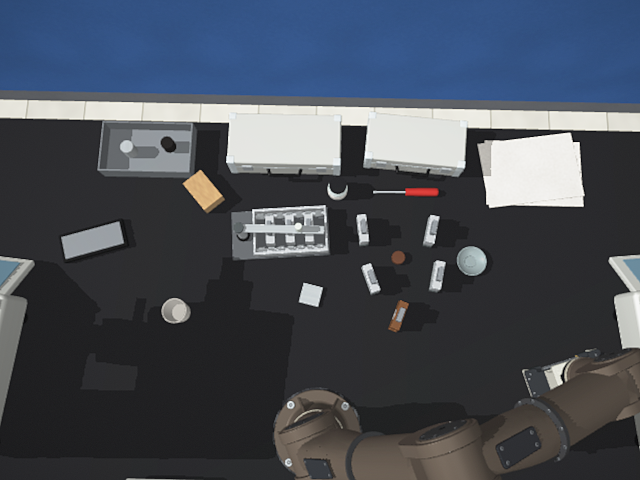

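View pics/side0.png

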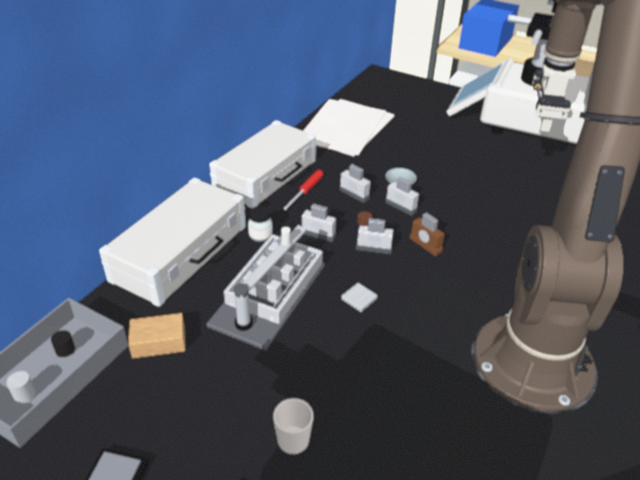

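The top view shows four silver cartridges at about (363,229), (431,230), (371,279) and (437,276). A brown look-alike stands at (398,316). The magazine is at (290,232), with its pin at (241,232) and the knob at (298,227). I'll move to look closer.

>>> move_arm(
  travel=[
    [0,0,-0.2],
    [0,0,-0.2],
    [0,0,-0.2],
    [0,0,-0.2],
    [0.477,-0.472,-0.26],
    [0.477,-0.472,-0.26],
    [0.477,-0.472,-0.26],
    [0.477,-0.472,-0.26],
    [0.477,-0.472,-0.26],
    [0.477,-0.472,-0.26],
    [0.477,-0.472,-0.26],
    [0.477,-0.472,-0.26],
    [0.477,-0.472,-0.26],
    [0.477,-0.472,-0.26],
    [0.477,-0.472,-0.26],
    [0.477,-0.472,-0.26],
    [0.477,-0.472,-0.26],
    [0.477,-0.472,-0.26],
    [0.477,-0.472,-0.26],
    [0.477,-0.472,-0.26],
  ],
  spin=[0,0,0,0,-72,-72,-72,-72,-72,-72,-72,-72,-72,-72,-72,-72,-72,-72,-72,-72],
  claw=[0.09,0.09,0.09,0.09,0.09,0.09,0.09,0.09,0.09,0.09,0.09,0.09,0.09,0.09,0.09,0.09,0.09,0.09,0.09,0.09],
)

```text
time_s: 2.27
tcp_pos: [0.4964, -0.008, 0.4498]
tool_rot: [2.227, 2.215, 0.001]
contact_force: [1.8, 0.1, 0.4]
grip_width: 0.0901
gripper_force: 0.0
```

```bash
python3 - <<'E'
from h import *
p=cam("wrist"); cv2.imwrite("pics/w1.png",p["color"]); print(np.array(p["T_tool_cam"]).round(3),np.array(p["mtx"]).round(0).tolist())
np.savez("w1.npz",cw=p["cw"],mtx=p["mtx"])
for q in ["cartridge1","neighbour1","keeper_knob","magazine","keeper"]:
    for d in search_frame(q,p):
        if d["score"]>.3: b=d["bbox"]; print(q,np.round(b),round(d["score"],2),ray(p,(b[0]+b[2])/2,(b[1]+b[3])/2,.09).round(3))
E
```

```text
[[ 0.    -0.967 -0.256  0.069]
 [ 1.     0.     0.001 -0.001]
 [-0.001 -0.256  0.967 -0.194]
 [ 0.     0.     0.     1.   ]] [[373.0, 0.0, 316.0], [0.0, 373.0, 237.0], [0.0, 0.0, 1.0]]
cartridge1 [343. 338. 399. 375.] 0.82 [ 0.588 -0.292  0.09 ]
cartridge1 [261. 247. 314. 283.] 0.73 [ 0.452 -0.13   0.09 ]
cartridge1 [274. 347. 324. 378.] 0.62 [ 0.467 -0.303  0.09 ]
cartridge1 [218. 293. 258. 306.] 0.57 [ 0.371 -0.188  0.09 ]
cartridge1 [349. 234. 405. 264.] 0.56 [ 0.59  -0.104  0.09 ]
neighbour1 [346. 102. 405. 125.] 0.69 [0.581 0.096 0.09 ]
neighbour1 [345.  60. 409.  87.] 0.59 [0.581 0.147 0.09 ]
keeper_knob [364.   0. 390. 188.] 0.63 [0.582 0.121 0.09 ]
magazine [320.   1. 424. 189.] 0.73 [0.576 0.119 0.09 ]
magazine [348. 235. 402. 265.] 0.73 [ 0.589 -0.106  0.09 ]
keeper [364.   0. 390. 189.] 0.94 [0.582 0.12  0.09 ]
keeper [434. 185. 483. 226.] 0.56 [ 0.711 -0.037  0.09 ]
```

View pics/w1.png

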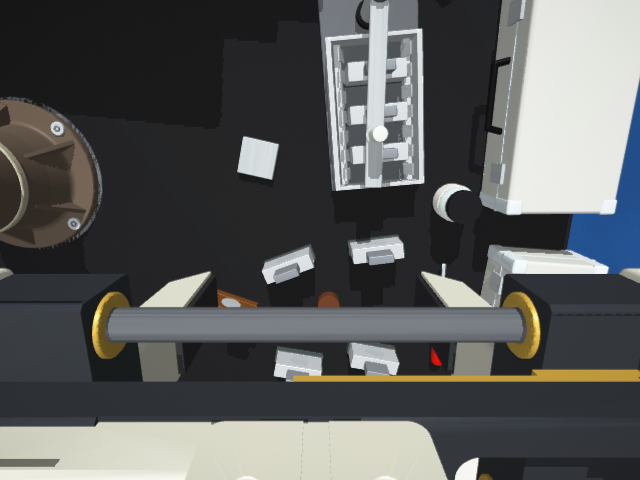

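The wrist view shows the magazine rails with corners near (326,38), (422,30), (424,184) and (332,190), and the knob top at (379,133). The pin end is at the top. Next I'll work out the magazine pose and the knob.

```bash
cat >> h.py <<'E'
def down(p,X):  # shift for tool axes now
    s=state(); return R.from_rotvec(s["tool_rot"]).as_matrix().T@(np.array(X)-s["tcp_pos"])
E
python3 - <<'E'
from h import *
z=np.load("w1.npz"); p=dict(cw=z["cw"],mtx=z["mtx"])
c=[ray(p,u,v,.052) for u,v in [(326,38),(422,30),(424,184),(332,190)]]
for a in c: print(a.round(4))
print("centre",np.mean(c,0), "yaw", [np.degrees(np.arctan2(-(a-b)[0],(a-b)[1])) for a,b in [(c[0],c[3]),(c[1],c[2])]])
print("knob",ray(p,379,133,.159), down(p,ray(p,379,133,.159)))
img=cv2.imread("pics/w1.png"); cv2.imwrite("pics/w1z.png",cv2.resize(img[0:210,300:440],None,fx=2.8,fy=2.8,interpolation=cv2.INTER_CUBIC))
E
```

```text
[0.5122 0.2009 0.052 ]
[0.6495 0.2107 0.052 ]
[ 0.6676 -0.0089  0.052 ]
[ 0.5222 -0.0177  0.052 ]
centre [0.5878926  0.09625747 0.052     ] yaw [np.float64(2.6236252831439772), np.float64(4.724909462656885)]
knob [0.57576264 0.06772103 0.159     ] [0.07938974 0.07962559 0.28988757]
```

View pics/w1z.png

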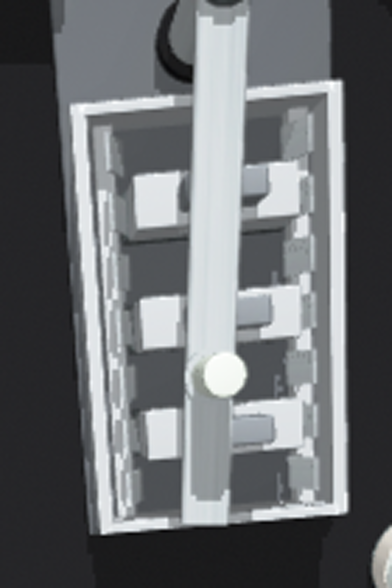

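>>> move_arm(
  travel=[
    [0.079,0.08,0.24],
    [0.079,0.08,0.24],
    [0.079,0.08,0.24],
    [0.079,0.08,0.24],
    [0.079,0.08,0.24],
    [0.079,0.08,0.24],
    [0.079,0.08,0.24],
    [0.079,0.08,0.24],
    [0.079,0.08,0.317],
    [0.079,0.08,0.317],
    [0.079,0.08,0.317],
    [0.079,0.08,0.317],
    [0.079,0.08,0.317],
    [0.079,0.08,0.317],
    [0.079,0.08,0.317],
    [0.079,0.08,0.317],
    [0.079,0.08,0.317],
    [0.079,0.08,0.317],
  ],
  spin=[0,0,0,0,0,0,0,0,0,0,0,0,0,0,0,0,0,0],
  claw=[0.06,0.06,0.06,0.06,0.06,0.06,0.06,0.06,0.06,0.06,0.06,0.06,0.01,0.01,0.01,0.01,0.01,0.01],
)

```text
time_s: 4.07
tcp_pos: [0.5765, 0.0688, 0.1327]
tool_rot: [2.226, 2.216, 0.001]
contact_force: [-0.4, -0.1, 0.2]
grip_width: 0.0244
gripper_force: 0.0
```

>>> move_arm(
  travel=[
    [0,0,0],
    [0,0,0],
    [0,0,0],
    [0,0,0],
    [0.001,-0.0175,0],
    [0.0035,-0.0348,0],
    [0.0078,-0.0517,0],
    [0.0138,-0.0681,0],
    [0.0214,-0.0839,0],
    [0.0306,-0.0988,0],
    [0.0412,-0.1127,0],
    [0.0531,-0.1255,0],
    [0.0662,-0.1371,0],
    [0.0804,-0.1473,0],
    [0.0956,-0.156,0],
    [0.1116,-0.1631,0],
    [0.1282,-0.1686,0],
    [0.1453,-0.1725,0],
    [0.1626,-0.1746,0],
    [0.175,-0.175,0],
  ],
  spin=[0,0,0,0,0,0,0,0,0,0,0,0,0,0,0,0,0,0,0,0],
  claw=[0.01,0.01,0.01,0.01,0.01,0.01,0.01,0.01,0.01,0.01,0.01,0.01,0.01,0.01,0.01,0.01,0.01,0.01,0.01,0.01],
)

```text
time_s: 5.73
tcp_pos: [0.4015, 0.2462, 0.1323]
tool_rot: [-2.225, -2.218, -0.001]
contact_force: [0.4, 1.2, 0.1]
grip_width: 0.0102
gripper_force: 0.0
```

>>> move_arm(
  travel=[
    [0,0,-0.06],
    [0,0,-0.06],
    [-0.23,0.13,-0.25],
    [-0.23,0.13,-0.25],
    [-0.23,0.13,-0.25],
    [-0.23,0.13,-0.25],
    [-0.23,0.13,-0.25],
    [-0.23,0.13,-0.25],
    [-0.23,0.13,-0.25],
    [-0.23,0.13,-0.25],
    [-0.23,0.13,-0.25],
    [-0.23,0.13,-0.25],
  ],
  spin=[0,0,0,0,0,0,0,0,0,0,0,0],
  claw=[0.06,0.06,0.06,0.06,0.06,0.06,0.06,0.06,0.06,0.06,0.06,0.06],
)

```text
time_s: 6.73
tcp_pos: [0.5321, 0.0126, 0.3825]
tool_rot: [2.229, 2.213, 0.002]
contact_force: [-0.1, 1.2, -0.2]
grip_width: 0.0602
gripper_force: 0.0
```

```bash
python3 - <<'E'
from h import *
p=cam("wrist"); cv2.imwrite("pics/w2.png",p["color"]); np.savez("w2.npz",cw=p["cw"],mtx=p["mtx"])
print(state()["tcp_pos"])
for d in search_frame("keeper",p): print(np.round(d["bbox"]),d["score"])
E
```

```text
[0.53105531 0.01416935 0.38182988]
[340.   0. 367. 212.] 0.87
[322.  64. 390.  95.] 0.52
```

View pics/w2.png

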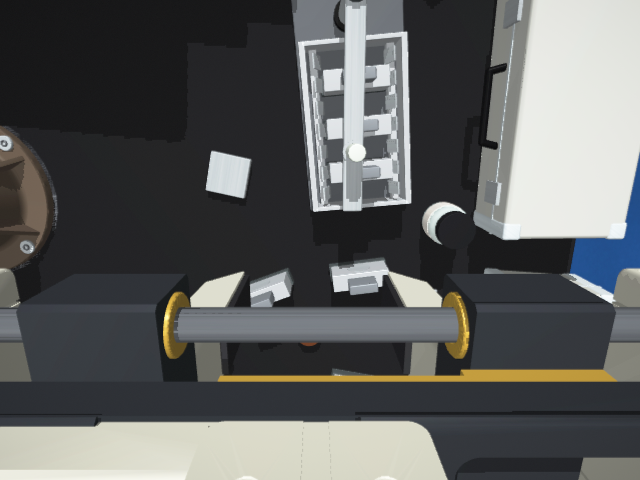

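The bar did not move: the knob is now at pixel (357,152), so the fingers missed it. I'll cross-check its position with two more views.

```bash
python3 - <<'E'
from h import *
z=np.load("w2.npz"); p=dict(cw=z["cw"],mtx=z["mtx"])
print("knob w2",ray(p,357,152,.159),"tcp proj",proj(p,state()["tcp_pos"]))
t=cam("top"); s=cam("side")
print("knob top",ray(t,298.5,227,.159))
for n,q in (("top",t),("side",s)):
    print(n,"tcp",proj(q,state()["tcp_pos"]),"knob(.576,.068,.139)",proj(q,[.576,.068,.139]))
    d=search_frame("keeper_knob",q); print([np.round(x["bbox"]).tolist() for x in d])
tz=cv2.resize(t["color"][180:270,220:350],None,fx=4.4,fy=4.4); sz=cv2.resize(s["color"][170:340,200:360],None,fx=2.33,fy=2.33)
h=min(tz.shape[0],sz.shape[0]); out=np.zeros((400,800,3),np.uint8); 
a=cv2.resize(t["color"][180:270,220:330],None,fx=4,fy=4); b=cv2.resize(s["color"][170:330,200:360],None,fx=2.25,fy=2.25)
out[:360,:440]=a; out[:360,440:800]=b; cv2.imwrite("pics/ts.png",out)
E
```

```text
knob w2 [0.57722385 0.06774346 0.159     ] tcp proj [314.16260535 264.88490275]
knob top [0.57261348 0.06446503 0.159     ]
top tcp [313.94043955 224.6308809 ] knob(.576,.068,.139) [297.62838499 227.33272996]
[[232.0, 220.0, 293.0, 234.0]]
side tcp [317.56972812 138.0220951 ] knob(.576,.068,.139) [286.11336368 235.68598865]
[[232.0, 225.0, 308.0, 298.0]]
```

View pics/ts.png

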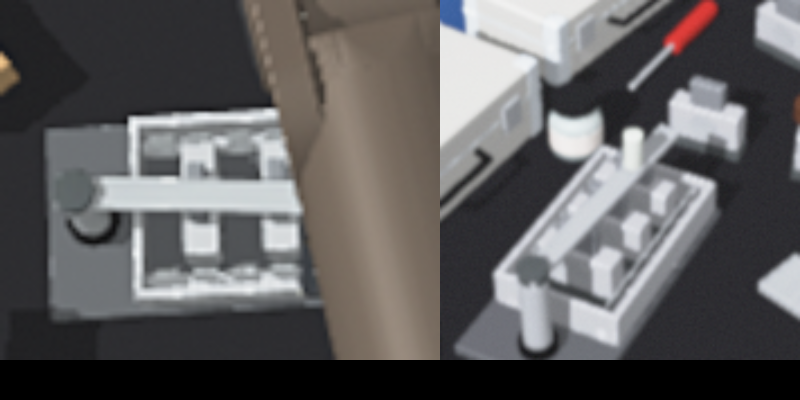

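```bash
python3 - <<'E'
from h import *
s=cam("side"); c=state()["tcp_pos"]; im=s["color"].copy()
a=im[60:200,250:390]; a=cv2.resize(a,None,fx=2.8,fy=2.8,interpolation=cv2.INTER_CUBIC)
for dz in (0,.019,.066):
  for dx in(-.03,.03):
    u=(proj(s,c+[dx,0,dz])-[250,60])*2.8; cv2.circle(a,tuple(int(x) for x in u),3,(0,0,255) if dz==0 else (0,255,0),1)
w=cv2.imread("pics/w2.png")[255:395,160:480]; w=cv2.resize(w,None,fx=1.25,fy=1.25,interpolation=cv2.INTER_CUBIC)
z=np.load("w2.npz"); p=dict(cw=z["cw"],mtx=z["mtx"])
for dx in(-.03,.03):
  for dy in (-.0095,.0095):
    u=(proj(p,c+[dx,dy,0])-[160,255])*1.25; cv2.circle(w,tuple(int(x) for x in u),3,(0,0,255),1)
out=np.zeros((400,800,3),np.uint8); out[:392,:392]=a; out[:w.shape[0],400:400+w.shape[1]]=w
cv2.imwrite("pics/g.png",out)
E
```

```text
(no output)
```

View pics/g.png

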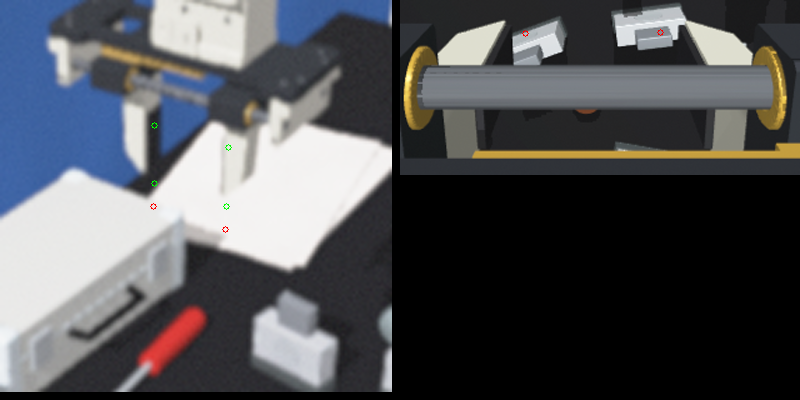

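The picture shows the true fingertips about 30 mm above the reported TCP, so the gripper passed over the knob. I'll measure that offset by touching a free spot on the bench.

>>> move_arm(
  travel=[
    [-0.064,-0.071,0.2],
    [-0.064,-0.071,0.2],
    [-0.064,-0.071,0.2],
    [-0.064,-0.071,0.2],
    [-0.064,-0.071,0.2],
    [-0.064,-0.071,0.2],
    [-0.064,-0.071,0.37],
    [-0.064,-0.071,0.37],
    [-0.064,-0.071,0.37],
    [-0.064,-0.071,0.37],
    [-0.064,-0.071,0.37],
    [-0.064,-0.071,0.37],
    [-0.064,-0.071,0.375],
    [-0.064,-0.071,0.38],
    [-0.064,-0.071,0.38],
    [-0.064,-0.071,0.38],
  ],
  spin=[0,0,0,0,0,0,0,0,0,0,0,0,0,0,0,0],
  claw=[0,0,0,0,0,0,0,0,0,0,0,0,0,0,0,0],
)

```text
time_s: 8.42
tcp_pos: [0.4608, -0.0499, 0.0034]
tool_rot: [2.225, 2.215, 0.002]
contact_force: [-0.2, -0.4, 0.4]
grip_width: 0.0002
gripper_force: 0.0
```

>>> move_arm(
  travel=[
    [0,0,0.006],
    [0,0,0.012],
    [0,0,0.015],
    [0,0,0.018],
    [0,0,0.018],
    [0,0,0.018],
  ],
  spin=[0,0,0,0,0,0],
  claw=[0,0,0,0,0,0],
)

```text
time_s: 8.92
tcp_pos: [0.4596, -0.0496, -0.0161]
tool_rot: [-2.226, -2.216, 0.001]
contact_force: [-0.2, 0.4, 0.3]
grip_width: 0.0006
gripper_force: 0.0
```

>>> move_arm(
  travel=[
    [0,0,0.002],
    [0,0,0.004],
    [0,0,0.006],
    [0,0,0.008],
    [0,0,0.008],
    [0,0,0.008],
  ],
  spin=[0,0,0,0,0,0],
  claw=[0,0,0,0,0,0],
)

```text
time_s: 9.42
tcp_pos: [0.4597, -0.0497, -0.024]
tool_rot: [-2.226, -2.216, 0.0]
contact_force: [0.1, 0.4, 0.0]
grip_width: 0.0004
gripper_force: 0.0
```

>>> move_arm(
  travel=[
    [0,0,0.001],
    [0,0,0.002],
    [0,0,0.003],
    [0,0,0.004],
    [0,0,0.004],
    [0,0,0.004],
  ],
  spin=[0,0,0,0,0,0],
  claw=[0,0,0,0,0,0],
)

```text
time_s: 9.92
tcp_pos: [0.4598, -0.0497, -0.0279]
tool_rot: [-2.226, -2.216, 0.0]
contact_force: [-0.1, -0.2, 0.6]
grip_width: 0.0007
gripper_force: 0.0
```

>>> move_arm(
  travel=[
    [0,0,0.001],
    [0,0,0.002],
    [0,0,0.003],
    [0,0,0.004],
    [0,0,0.004],
    [0,0,0.004],
  ],
  spin=[0,0,0,0,0,0],
  claw=[0,0,0,0,0,0],
)

```text
time_s: 10.42
tcp_pos: [0.4597, -0.0497, -0.0319]
tool_rot: [-2.226, -2.217, 0.0]
contact_force: [-1.1, -0.4, 0.1]
grip_width: 0.0002
gripper_force: 0.0
```

>>> move_arm(
  travel=[
    [0,0,0.001],
    [0,0,0.002],
    [0,0,0.003],
    [0,0,0.004],
    [0,0,0.004],
    [0,0,0.004],
  ],
  spin=[0,0,0,0,0,0],
  claw=[0,0,0,0,0,0],
)

```text
time_s: 10.92
tcp_pos: [0.4598, -0.0498, -0.0358]
tool_rot: [2.226, 2.216, -0.0]
contact_force: [-0.8, 0.1, 4.2]
grip_width: 0.0006
gripper_force: 2.1
```

>>> move_arm(
  travel=[
    [0,0,-0.21],
    [0,0,-0.21],
    [0,0,-0.21],
    [0,0,-0.21],
    [0,0,-0.21],
    [0.118,0.116,-0.21],
    [0.118,0.116,-0.21],
    [0.118,0.116,-0.21],
    [0.118,0.116,-0.21],
    [0.118,0.116,-0.21],
    [0.118,0.116,-0.131],
    [0.118,0.116,-0.131],
    [0.118,0.116,-0.131],
    [0.118,0.116,-0.131],
    [0.118,0.116,-0.131],
    [0.118,0.116,-0.131],
    [0.118,0.116,-0.131],
    [0.118,0.116,-0.131],
    [0.118,0.116,-0.131],
    [0.118,0.116,-0.131],
  ],
  spin=[0,0,0,0,0,0,0,0,0,0,0,0,0,0,0,0,0,0,0,0],
  claw=[0.05,0.05,0.05,0.05,0.05,0.05,0.05,0.05,0.05,0.05,0.05,0.05,0.05,0.05,0.01,0.01,0.01,0.01,0.01,0.01],
)

```text
time_s: 12.58
tcp_pos: [0.577, 0.0677, 0.0961]
tool_rot: [2.226, 2.215, 0.002]
contact_force: [-0.9, 0.1, 5.8]
grip_width: 0.0194
gripper_force: 30.0
```

>>> move_arm(
  travel=[
    [0,0,-0.003],
    [0.001,-0.0175,-0.003],
    [0.0035,-0.0348,-0.003],
    [0.0078,-0.0517,-0.003],
    [0.0138,-0.0681,-0.003],
    [0.0214,-0.0839,-0.003],
    [0.0306,-0.0988,-0.003],
    [0.0412,-0.1127,-0.003],
    [0.0531,-0.1255,-0.003],
    [0.0662,-0.1371,-0.003],
    [0.0804,-0.1473,-0.003],
    [0.0956,-0.156,-0.003],
    [0.1116,-0.1631,-0.003],
    [0.1282,-0.1686,-0.003],
    [0.1453,-0.1725,-0.003],
    [0.1626,-0.1746,-0.003],
    [0.178,-0.175,-0.003],
    [0.183,-0.175,-0.003],
    [0.183,-0.175,-0.003],
  ],
  spin=[0,0,0,0,0,0,0,0,0,0,0,0,0,0,0,0,0,0,0],
  claw=[0.01,0.01,0.01,0.01,0.01,0.01,0.01,0.01,0.01,0.01,0.01,0.01,0.01,0.01,0.01,0.01,0.01,0.01,0.01],
)

```text
time_s: 14.17
tcp_pos: [0.403, 0.246, 0.0973]
tool_rot: [2.225, 2.209, -0.011]
contact_force: [5.3, -16.9, 1.9]
grip_width: 0.0193
gripper_force: 30.0
```

>>> move_arm(
  travel=[
    [0,0,0],
    [0,0,0],
    [0,0,0],
    [0,0,-0.09],
    [0,0,-0.09],
    [0,0,-0.09],
    [0,0,-0.103],
    [-0.219,0.18,-0.103],
    [-0.219,0.18,-0.103],
    [-0.219,0.18,-0.103],
    [-0.219,0.18,-0.103],
    [-0.219,0.18,-0.103],
    [-0.219,0.18,-0.103],
    [-0.219,0.18,-0.103],
    [-0.219,0.18,-0.103],
    [-0.219,0.18,-0.103],
  ],
  spin=[0,0,0,0,0,0,0,0,0,0,0,0,0,0,0,0],
  claw=[0.04,0.04,0.04,0.05,0.05,0.05,0.05,0.05,0.05,0.05,0.05,0.05,0.05,0.05,0.05,0.05],
)

```text
time_s: 15.5
tcp_pos: [0.582, 0.03, 0.2006]
tool_rot: [-2.23, -2.212, -0.0]
contact_force: [-0.8, 0.8, -0.3]
grip_width: 0.0503
gripper_force: 0.0
```

```bash
python3 - <<'E'
from h import *
p=cam("wrist"); cv2.imwrite("pics/w3.png",p["color"]); np.savez("w3.npz",cw=p["cw"],mtx=p["mtx"]); print(state()["tcp_pos"])
cv2.imwrite("pics/w3z.png",cv2.resize(p["color"][0:270,180:540],(800,600),interpolation=cv2.INTER_CUBIC))
for q in ["neighbour1","keeper_knob"]:
    for d in search_frame(q,p):
        if d["score"]>.3: b=d["bbox"]; print(q,np.round(b),round(d["score"],2))
E
```

```text
[0.58113857 0.03213693 0.20092044]
neighbour1 [266.  46. 372.  95.] 0.94
neighbour1 [279. 184. 378. 224.] 0.56
```

View pics/w3z.png

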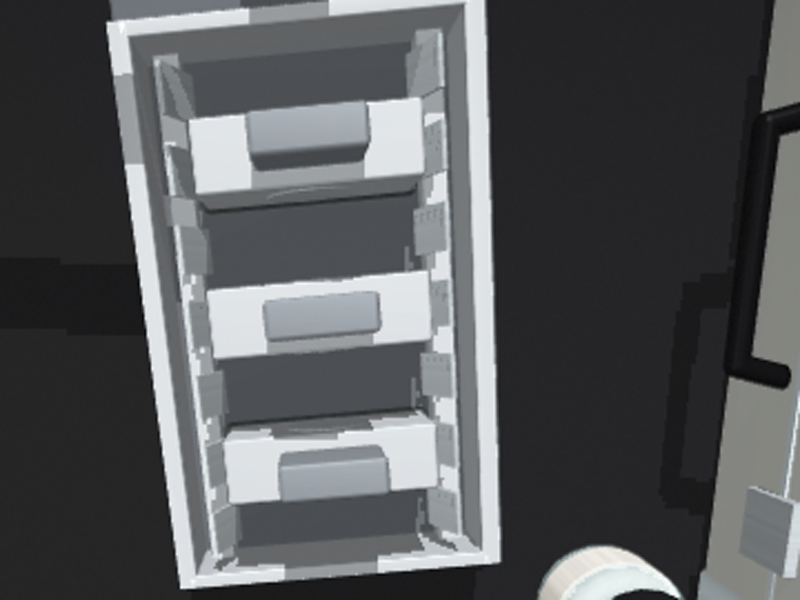

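The close view shows the bar gone from the row and the loaded cartridges and tabs clearly visible. I'll fit the magazine pose and the camera's height bias from their corners.

```bash
cat > fit.py <<'E'
from h import *
from scipy.optimize import least_squares
def corners(w,h,z): return [(-w/2,h/2,z),(w/2,h/2,z),(w/2,-h/2,z),(-w/2,-h/2,z)]
def fit(p,pts,obj,x0,free_dz=True,dz=0.):
    obj=np.array(obj,float); pts=np.array(pts,float); C0=p["cw"]
    def f(q):
        c,s=np.cos(q[2]),np.sin(q[2]); W=obj@np.array([[c,s,0],[-s,c,0],[0,0,1]])+[q[0],q[1],0]
        b=q[3] if free_dz else dz
        return np.concatenate([proj(p,X-[0,0,b])-u for X,u in zip(W,pts)])  # camera raised by b
    r=least_squares(f,list(x0)+([0.] if free_dz else []),loss="soft_l1")
    return r.x, r.fun.reshape(-1,2)
E
python3 - <<'E'
from fit import *
z=np.load("w3.npz"); p=dict(cw=z["cw"],mtx=z["mtx"])
S={58:[(190,120),(423,98),(425,176),(197,193)],0:[(208,290),(428,271),(431,341),(214,359)],-58:[(227,433),(434,415),(437,486),(230,503)]}
T={58:[(247,112),(368,101),(368,147),(250,157)],0:[(264,302),(379,292),(380,329),(266,340)],-58:[(281,467),(386,459),(388,490),(281,500)]}
pts=[];obj=[]
for D,w,h,zz in ((S,.084,.026,.072),(T,.04,.014,.104)):
    for y,c in D.items():
        for u,X in zip(c,corners(w,h,zz)): pts.append((180+u[0]/2.2222,u[1]/2.2222)); obj.append((X[0],X[1]+y/1000,X[2]))
for fd in (True,False):
    for dz in ((0,) if fd else (0,.0355)):
        q,r=fit(p,pts,obj,[.58,.096,.07],fd,dz); print(fd,dz,q.round(4),"rms",np.sqrt((r**2).mean()).round(2))
        if fd: print(r.round(1).tolist())
E
```

```text
True 0 [0.5889 0.0977 0.0731 0.0046] rms 1.07
[[-0.3, 0.1], [-0.5, 0.7], [-0.0, 0.5], [0.2, 1.8], [-0.5, -1.4], [0.3, -1.3], [0.2, -1.1], [0.1, -1.1], [-1.8, 2.5], [0.3, 2.9], [0.1, -0.1], [-0.1, -0.3], [-0.5, 0.3], [0.3, 0.4], [1.5, 0.7], [-0.0, 0.9], [-0.7, -2.1], [-0.0, -2.0], [0.5, 0.2], [0.1, -0.4], [-1.7, -1.5], [0.9, -1.9], [1.0, 1.2], [-0.1, 0.6]]
False 0 [0.5888 0.0973 0.0727] rms 1.38
False 0.0355 [0.5898 0.097  0.0731] rms 4.89
```

>>> move_arm(
  travel=[
    [-0.202,-0.03,0],
    [-0.202,-0.03,0],
    [-0.202,-0.03,0],
    [-0.202,-0.03,0],
    [-0.202,-0.03,0],
    [-0.202,-0.03,0],
    [-0.202,-0.03,0],
    [-0.202,-0.03,0],
  ],
  spin=[0,0,0,0,0,0,0,0],
  claw=[0.07,0.07,0.07,0.07,0.07,0.07,0.07,0.07],
)

```text
time_s: 16.32
tcp_pos: [0.5504, -0.1682, 0.2015]
tool_rot: [-2.224, -2.218, -0.001]
contact_force: [0.5, 0.3, -0.1]
grip_width: 0.0699
gripper_force: 0.0
```

```bash
cat > cart.py <<'E'
from fit import *
import sys
def find(p,view=None):
    im=p["color"]; g=im.min(2); out=[]
    m=cv2.morphologyEx((g>120).astype(np.uint8),cv2.MORPH_OPEN,np.ones((3,3)))
    seen=[]
    for d in search_frame("cartridge1",p):
        b=np.array(d["bbox"]); 
        if d["score"]<.3 or b[3]>270 or any(np.hypot(*(b[:2]+b[2:]-c))<30 for c in seen): continue
        seen.append(b[:2]+b[2:])
        l,t,r,bo=(b+[-4,-4,5,5]).astype(int); l=max(l,0);t=max(t,0)
        n,lab,st,_=cv2.connectedComponentsWithStats(m[t:bo,l:r])
        if n<2: continue
        k=1+np.argmax(st[1:,4]); pts=np.argwhere(lab==k)[:,::-1]+[l,t]
        hull=cv2.convexHull(pts.astype(np.float32)).reshape(-1,2)
        q=np.array([ray(p,u,v,.06)[:2] for u,v in hull],np.float32)*1000
        (c,wh,a)=cv2.minAreaRect(q)
        if wh[0]<wh[1]: a+=90
        a=(a+90)%180-90
        print("cart",b.round().tolist(),round(d["score"],2),"xy",(np.array(c)/1000).round(4),"size",np.round(sorted(wh),1),"yaw",round(a,1))
        if view: cv2.polylines(im,[np.array([proj(p,[*(x/1000),.06]) for x in cv2.boxPoints((c,wh if wh[0]>=wh[1] else wh,cv2.minAreaRect(q)[2]))]).astype(int)],True,(0,0,255),1)
    if view: cv2.imwrite(view,im)
if __name__=="__main__":
    p=cam("wrist"); s=state(); print(s["tcp_pos"].round(4) if hasattr(s["tcp_pos"],"round") else s["tcp_pos"], R.from_rotvec(s["tool_rot"]).as_matrix()[:2,:2].round(3).tolist())
    np.savez("last.npz",cw=p["cw"],mtx=p["mtx"],im=p["color"]); find(p,sys.argv[1] if len(sys.argv)>1 else None)
E
python3 cart.py pics/c1.png
```

```text
[ 0.5506 -0.1676  0.2015] [[0.001, 1.0], [1.0, -0.001]]
cart [155.0, 161.0, 263.0, 224.0] 0.82 xy [ 0.4526 -0.1455] size [26.5 91. ] yaw 20.8
cart [320.0, 145.0, 418.0, 187.0] 0.6 xy [ 0.5972 -0.1202] size [27.7 83.6] yaw 7.1
```

View pics/c1.png

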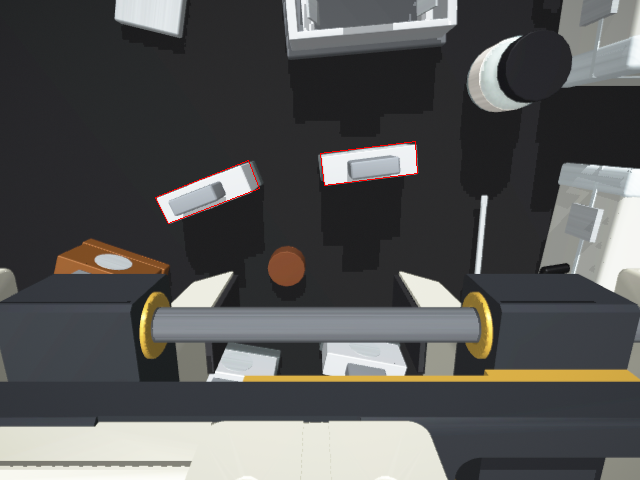

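The overlay matches: two cartridges are boxed, at (367,163) and (208,192). Now I'll grasp the first one.

>>> move_arm(
  travel=[
    [0.0474,0.0466,0.06],
    [0.0474,0.0466,0.06],
    [0.0474,0.0466,0.1],
    [0.0474,0.0466,0.14],
    [0.0474,0.0466,0.16],
    [0.0474,0.0466,0.172],
    [0.0474,0.0466,0.172],
    [0.0474,0.0466,0.172],
    [0.0474,0.0466,0.172],
    [0.0474,0.0466,0.172],
    [0.0474,0.0466,0.172],
    [0.0474,0.0466,0.172],
    [0.0474,0.0466,0.172],
    [0.0474,0.0466,0.172],
    [0.0474,0.0466,0.172],
  ],
  spin=[-7,-7,-7,-7,-7,-7,-7,-7,-7,-7,-7,-7,-7,-7,-7],
  claw=[0.07,0.07,0.07,0.07,0.07,0.07,0.07,0.07,0.03,0.03,0.03,0.03,0.03,0.03,0.03],
)

```text
time_s: 17.67
tcp_pos: [0.5977, -0.1232, 0.0298]
tool_rot: [2.086, 2.347, 0.001]
contact_force: [0.2, -0.2, 5.8]
grip_width: 0.04
gripper_force: 30.0
```

>>> move_arm(
  travel=[
    [0,0,-0.03],
    [0,0,-0.06],
    [0,0,-0.1],
    [0,0,-0.125],
    [0,0,-0.125],
    [0.03,0.003,-0.125],
    [0.065,0.006,-0.125],
    [0.1,0.01,-0.125],
    [0.135,0.013,-0.125],
    [0.165,0.015,-0.125],
    [0.1882,0.0165,-0.125],
    [0.1882,0.0165,-0.125],
    [0.1882,0.0165,-0.125],
    [0.1882,0.0165,-0.125],
    [0.1882,0.0165,-0.125],
    [0.1882,0.0165,-0.125],
    [0.1882,0.0165,-0.125],
  ],
  spin=[0,0,0,0,0,2.8,2.8,2.8,2.8,2.8,2.8,2.8,2.8,2.8,2.8,2.8,2.8],
  claw=[0.03,0.03,0.03,0.03,0.03,0.03,0.03,0.03,0.03,0.03,0.03,0.03,0.03,0.03,0.03,0.03,0.03],
)

```text
time_s: 19.08
tcp_pos: [0.5914, 0.0647, 0.1538]
tool_rot: [2.146, 2.295, -0.001]
contact_force: [0.3, -0.2, -3.7]
grip_width: 0.0398
gripper_force: 30.0
```

```bash
python3 - <<'E'
from h import *
s=state(); M=R.from_rotvec(s["tool_rot"]).as_matrix(); print(np.round(s["tcp_pos"],4), np.degrees(np.arctan2(M[1,1],M[0,1])).round(2), M[2].round(3))
p=cam("wrist"); im=p["color"]
# project held cartridge at assumed offset and gap 2 outline
def rect(cx,cy,yaw,z,w,h,col):
    a=np.radians(yaw); P=[]
    for x,y in ((-w/2,h/2),(w/2,h/2),(w/2,-h/2),(-w/2,-h/2)): P.append(proj(p,[cx+x*np.cos(a)-y*np.sin(a),cy+x*np.sin(a)+y*np.cos(a),z]))
    cv2.polylines(im,[np.array(P).round().astype(int)],True,col,1)
t=s["tcp_pos"]; zt=t[2]+.0355
rect(t[0],t[1]+.003,4.2,zt-.003,.084,.026,(0,0,255))
for y in(-.058,0,.058): rect(.589-y*.0729,.0975+y*.9973,4.2,.072,.084,.026,(0,255,0))
cv2.imwrite("pics/d1.png",im[:400])
E
```

```text
[0.5914 0.0647 0.1538] 3.85 [-0. -0. -1.]
```

View pics/d1.png

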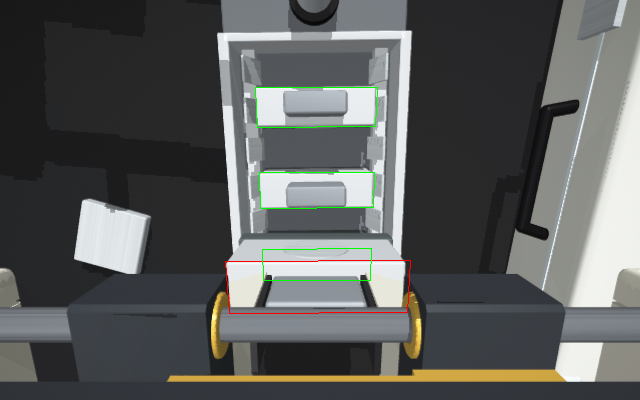

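Overlay agrees: the held cartridge's shoulder edge is near row 263, within 2 px of the prediction, and the neighbours match the green boxes. Lowering.

>>> move_arm(
  travel=[
    [0.0015,0,0.02],
    [0.0015,0,0.04],
    [0.0015,0,0.06],
    [0.0015,0,0.075],
    [0.0015,0,0.082],
    [0.0015,0,0.087],
    [0.0015,0,0.091],
    [0.0015,0,0.095],
    [0.0015,0,0.098],
    [0.0015,0,0.101],
    [0.0015,0,0.104],
    [0.0015,0,0.107],
    [0.0015,0,0.11],
    [0.0015,0,0.112],
    [0.0015,0,0.113],
    [0.0015,0,0.113],
    [0.0015,0,0.113],
  ],
  spin=[0,0,0,0,0,0,0,0,0,0,0,0,0,0,0,0,0],
  claw=[0.03,0.03,0.03,0.03,0.03,0.03,0.03,0.03,0.03,0.03,0.03,0.03,0.03,0.03,0.03,0.03,0.03],
)

```text
time_s: 20.55
tcp_pos: [0.591, 0.0672, 0.0419]
tool_rot: [2.143, 2.296, -0.001]
contact_force: [-4.1, -1.8, 11.5]
grip_width: 0.0397
gripper_force: 30.0
```

>>> move_arm(
  travel=[
    [0,0,0.001],
    [0,0,0.002],
    [0,0,0.003],
    [0,0,0.003],
    [0,0,0.003],
  ],
  spin=[0,0,0,0,0],
  claw=[0.03,0.03,0.03,0.03,0.03],
)

```text
time_s: 20.97
tcp_pos: [0.5911, 0.067, 0.0413]
tool_rot: [2.143, 2.295, -0.001]
contact_force: [-13.5, -4.5, 36.3]
grip_width: 0.0396
gripper_force: 30.0
```

>>> move_arm(
  travel=[
    [0,0,-0.003],
    [0,0,-0.003],
    [0,0,-0.003],
    [0,0,-0.04],
    [0,0,-0.08],
    [0,0,-0.12],
    [0,0,-0.16],
    [-0.267,-0.1545,-0.16],
    [-0.267,-0.1545,-0.16],
    [-0.267,-0.1545,-0.16],
    [-0.267,-0.1545,-0.16],
    [-0.267,-0.1545,-0.16],
    [-0.267,-0.1545,-0.16],
    [-0.267,-0.1545,-0.16],
    [-0.267,-0.1545,-0.16],
    [-0.267,-0.1545,-0.16],
    [-0.267,-0.1545,-0.16],
    [-0.267,-0.1545,-0.16],
    [-0.267,-0.1545,-0.16],
    [-0.267,-0.1545,-0.16],
  ],
  spin=[0,0,0,0,0,0,0,3.9,3.9,3.9,3.9,3.9,3.9,3.9,3.9,3.9,3.9,3.9,3.9,3.9],
  claw=[0.06,0.06,0.06,0.07,0.07,0.07,0.07,0.07,0.07,0.07,0.07,0.07,0.07,0.07,0.07,0.07,0.07,0.07,0.07,0.07],
)

```text
time_s: 22.63
tcp_pos: [0.4562, -0.2081, 0.198]
tool_rot: [-2.217, -2.225, -0.001]
contact_force: [-0.9, -0.5, -0.0]
grip_width: 0.0701
gripper_force: 0.0
```

```bash
python3 cart.py
```

```text
[ 0.4561 -0.2083  0.1981] [[-0.003, 1.0], [1.0, 0.003]]
cart [143.0, 203.0, 254.0, 270.0] 0.88 xy [ 0.3326 -0.2348] size [26.  46.6] yaw -20.6
cart [259.0, 119.0, 358.0, 182.0] 0.56 xy [ 0.4484 -0.1472] size [26.6 83.4] yaw 20.4
```

>>> move_arm(
  travel=[
    [0.061,-0.0075,0.06],
    [0.061,-0.0075,0.06],
    [0.061,-0.0075,0.08],
    [0.061,-0.0075,0.11],
    [0.061,-0.0075,0.14],
    [0.061,-0.0075,0.16],
    [0.061,-0.0075,0.168],
    [0.061,-0.0075,0.168],
    [0.061,-0.0075,0.168],
    [0.061,-0.0075,0.168],
    [0.061,-0.0075,0.168],
    [0.061,-0.0075,0.168],
    [0.061,-0.0075,0.168],
    [0.061,-0.0075,0.168],
    [0.061,-0.0075,0.168],
    [0.061,-0.0075,0.168],
    [0.061,-0.0075,0.168],
  ],
  spin=[-7,-14,-20.3,-20.3,-20.3,-20.3,-20.3,-20.3,-20.3,-20.3,-20.3,-20.3,-20.3,-20.3,-20.3,-20.3,-20.3],
  claw=[0.07,0.07,0.07,0.07,0.07,0.07,0.07,0.07,0.07,0.03,0.03,0.03,0.03,0.03,0.03,0.03,0.03],
)

```text
time_s: 24.15
tcp_pos: [0.4485, -0.1488, 0.0306]
tool_rot: [1.794, 2.578, 0.0]
contact_force: [0.1, -0.5, 6.4]
grip_width: 0.0397
gripper_force: 30.0
```

```bash
cat > goal.py <<'E'
# usage: goal.py x y yaw_deg repz : shift and spin in present tool axes
from h import *
import sys
x,y,a,z=map(float,sys.argv[1:5]); P=[];A=[]
s=state(); M=R.from_rotvec(s["tool_rot"]).as_matrix(); t=np.array(s["tcp_pos"]); ang=np.degrees(np.arctan2(M[1,1],M[0,1]))
ang=(ang+90)%180-90
print("tcp",t.round(4),"yaw",ang.round(2),"shift",(M.T@(np.array([x,y,z])-t)).round(4),"spin",round(ang-a,1))
E
python3 goal.py .5869 .1264 4.2 .155
```

```text
tcp [ 0.4485 -0.1488  0.0306] yaw 20.34 shift [ 0.2098  0.2255 -0.1244] spin 16.1
```

>>> move_arm(
  travel=[
    [0,0,-0.03],
    [0,0,-0.06],
    [0,0,-0.1],
    [0,0,-0.127],
    [0,0,-0.127],
    [0.025,0.027,-0.127],
    [0.05,0.054,-0.127],
    [0.075,0.081,-0.127],
    [0.1,0.108,-0.127],
    [0.125,0.135,-0.127],
    [0.15,0.162,-0.127],
    [0.175,0.189,-0.127],
    [0.2,0.216,-0.127],
    [0.2084,0.225,-0.127],
    [0.2084,0.225,-0.127],
    [0.2084,0.225,-0.127],
    [0.2084,0.225,-0.127],
    [0.2084,0.225,-0.127],
    [0.2084,0.225,-0.127],
  ],
  spin=[0,0,0,0,0,2,4,6,8,10,12,14,16.1,16.1,16.1,16.1,16.1,16.1,16.1],
  claw=[0.03,0.03,0.03,0.03,0.03,0.03,0.03,0.03,0.03,0.03,0.03,0.03,0.03,0.03,0.03,0.03,0.03,0.03,0.03],
)

```text
time_s: 25.73
tcp_pos: [0.5862, 0.1232, 0.1569]
tool_rot: [2.14, 2.3, -0.002]
contact_force: [0.3, -0.3, -2.9]
grip_width: 0.0398
gripper_force: 30.0
```

```bash
python3 goal.py .5869 .1249 4.2 .0425; cat > edge.py <<'E'
# row of held cartridge's +y shoulder edge vs expectation at y offset o from TCP
from h import *
import sys
s=state(); p=cam("wrist"); im=p["color"]; g=im.min(2).astype(int); t=np.array(s["tcp_pos"])
M=R.from_rotvec(s["tool_rot"]).as_matrix()
for dx in (-.036,-.03,.03,.036):
    f=lambda o: proj(p,t+M@np.array([o+.013,dx,-.0355+.003]))
    u,v=f(0); u2,v2=f(.003); c=int(round(u)); col=g[int(v)-25:int(v)+15,c]; k=np.argmax(np.diff(col)); e=int(v)-25+k+1
    print("dx",dx,"edge row",e,"offset mm",round((e-v)/(v2-v)*3,2),"step",np.diff(col)[k])
E
python3 edge.py
```

```text
tcp [0.5862 0.1232 0.1569] yaw 4.13 shift [0.0017 0.0009 0.1144] spin -0.1
dx -0.036 edge row 244 offset mm 10.94 step 24
dx -0.03 edge row 262 offset mm 2.31 step 20
dx 0.03 edge row 262 offset mm 2.32 step 21
dx 0.036 edge row 262 offset mm 2.32 step 22
```

>>> move_arm(
  travel=[
    [0.0012,0.0009,0.02],
    [0.0012,0.0009,0.04],
    [0.0012,0.0009,0.06],
    [0.0012,0.0009,0.075],
    [0.0012,0.0009,0.084],
    [0.0012,0.0009,0.089],
    [0.0012,0.0009,0.093],
    [0.0012,0.0009,0.097],
    [0.0012,0.0009,0.1],
    [0.0012,0.0009,0.103],
    [0.0012,0.0009,0.106],
    [0.0012,0.0009,0.109],
    [0.0012,0.0009,0.112],
    [0.0012,0.0009,0.115],
    [0.0012,0.0009,0.117],
    [0.0012,0.0009,0.117],
    [0.0012,0.0009,0.117],
  ],
  spin=[0,0,0,0,0,0,0,0,0,0,0,0,0,0,0,0,0],
  claw=[0.03,0.03,0.03,0.03,0.03,0.03,0.03,0.03,0.03,0.03,0.03,0.03,0.03,0.03,0.03,0.03,0.03],
)

```text
time_s: 27.2
tcp_pos: [0.5872, 0.1262, 0.0421]
tool_rot: [2.137, 2.301, -0.0]
contact_force: [-8.9, -3.4, 24.6]
grip_width: 0.0399
gripper_force: 30.0
```

>>> move_arm(
  travel=[
    [0,0,-0.002],
    [0,0,-0.002],
    [0,0,-0.002],
    [0,0,-0.04],
    [0,0,-0.08],
    [0,0,-0.12],
    [-0.04,-0.008,-0.16],
    [-0.4856,-0.092,-0.16],
    [-0.4856,-0.092,-0.16],
    [-0.4856,-0.092,-0.16],
    [-0.4856,-0.092,-0.16],
    [-0.4856,-0.092,-0.16],
    [-0.4856,-0.092,-0.16],
    [-0.4856,-0.092,-0.16],
    [-0.4856,-0.092,-0.16],
    [-0.4856,-0.092,-0.16],
    [-0.4856,-0.092,-0.16],
    [-0.4856,-0.092,-0.16],
    [-0.4856,-0.092,-0.16],
    [-0.4856,-0.092,-0.16],
  ],
  spin=[0,0,0,0,0,0,0,4.1,4.1,4.1,4.1,4.1,4.1,4.1,4.1,4.1,4.1,4.1,4.1,4.1],
  claw=[0.06,0.06,0.06,0.07,0.07,0.07,0.07,0.07,0.07,0.07,0.07,0.07,0.07,0.07,0.07,0.07,0.07,0.07,0.07,0.07],
)

```text
time_s: 28.87
tcp_pos: [0.5294, -0.3696, 0.1988]
tool_rot: [-2.226, -2.216, 0.003]
contact_force: [1.1, 0.4, -0.9]
grip_width: 0.0701
gripper_force: 0.0
```

>>> move_arm(
  travel=[
    [0,0,0],
    [0,0,0],
    [0,0,0],
    [0,0,0],
  ],
  spin=[0,0,0,0],
  claw=[0.07,0.07,0.07,0.07],
)

```text
time_s: 29.2
tcp_pos: [0.5321, -0.3632, 0.2003]
tool_rot: [2.216, 2.227, 0.001]
contact_force: [-0.4, 0.1, 0.9]
grip_width: 0.0699
gripper_force: 0.0
```

```bash
python3 cart.py; python3 goal.py .588 -.29 0 .0298
```

```text
[ 0.532  -0.3635  0.2003] [[-0.004, 1.0], [1.0, 0.004]]
cart [192.0, 167.0, 294.0, 217.0] 0.91 xy [ 0.4627 -0.3429] size [32.5 84.6] yaw -10.5
cart [32.0, 26.0, 168.0, 102.0] 0.84 xy [ 0.3212 -0.2238] size [14.2 42.5] yaw -20.6
cart [335.0, 152.0, 440.0, 203.0] 0.63 xy [ 0.5974 -0.3279] size [27.1 87. ] yaw -11.7
tcp [ 0.5319 -0.3638  0.2003] yaw 0.23 shift [0.0736 0.0564 0.1705] spin 0.2
```

>>> move_arm(
  travel=[
    [0.036,0.066,0.06],
    [0.036,0.066,0.06],
    [0.036,0.066,0.08],
    [0.036,0.066,0.11],
    [0.036,0.066,0.14],
    [0.036,0.066,0.16],
    [0.036,0.066,0.1705],
    [0.036,0.066,0.1705],
    [0.036,0.066,0.1705],
    [0.036,0.066,0.1705],
    [0.036,0.066,0.1705],
    [0.036,0.066,0.1705],
    [0.036,0.066,0.1705],
    [0.036,0.066,0.1705],
    [0.036,0.066,0.1705],
    [0.036,0.066,0.1705],
    [0.036,0.066,0.1705],
  ],
  spin=[6,11.9,11.9,11.9,11.9,11.9,11.9,11.9,11.9,11.9,11.9,11.9,11.9,11.9,11.9,11.9,11.9],
  claw=[0.07,0.07,0.07,0.07,0.07,0.07,0.07,0.07,0.07,0.03,0.03,0.03,0.03,0.03,0.03,0.03,0.03],
)

```text
time_s: 30.72
tcp_pos: [0.5982, -0.3289, 0.0305]
tool_rot: [2.436, 1.981, 0.001]
contact_force: [0.9, -0.3, 6.2]
grip_width: 0.0396
gripper_force: 30.0
```

```bash
python3 goal.py .5827 .1843 4.2 .155
```

```text
tcp [ 0.5982 -0.3289  0.0305] yaw -11.76 shift [ 0.4993 -0.1196 -0.1249] spin -16.0
```

>>> move_arm(
  travel=[
    [0,0,-0.03],
    [0,0,-0.06],
    [0,0,-0.1],
    [0,0,-0.127],
    [0,0,-0.127],
    [0.04,-0.01,-0.127],
    [0.08,-0.019,-0.127],
    [0.12,-0.029,-0.127],
    [0.16,-0.038,-0.127],
    [0.2,-0.048,-0.127],
    [0.24,-0.057,-0.127],
    [0.28,-0.067,-0.127],
    [0.32,-0.077,-0.127],
    [0.36,-0.086,-0.127],
    [0.4,-0.096,-0.127],
    [0.44,-0.105,-0.127],
    [0.475,-0.114,-0.127],
    [0.4983,-0.1195,-0.127],
    [0.4983,-0.1195,-0.127],
    [0.4983,-0.1195,-0.127],
  ],
  spin=[0,0,0,0,0,-2,-4,-6,-8,-10,-12,-14,-16,-16,-16,-16,-16,-16,-16,-16],
  claw=[0.03,0.03,0.03,0.03,0.03,0.03,0.03,0.03,0.03,0.03,0.03,0.03,0.03,0.03,0.03,0.03,0.03,0.03,0.03,0.03],
)

```text
time_s: 32.38
tcp_pos: [0.58, 0.1853, 0.1548]
tool_rot: [-2.131, -2.305, 0.004]
contact_force: [0.4, -0.7, -4.6]
grip_width: 0.0397
gripper_force: 30.0
```

>>> move_arm(
  travel=[
    [0,0,0],
    [0,0,0],
    [0,0,0],
  ],
  spin=[0,0,0],
  claw=[0.03,0.03,0.03],
)

```text
time_s: 32.63
tcp_pos: [0.5819, 0.1817, 0.156]
tool_rot: [2.14, 2.3, -0.002]
contact_force: [0.4, -0.2, -3.2]
grip_width: 0.0397
gripper_force: 30.0
```

```bash
python3 goal.py .5827 .1843 4.2 .0425; python3 edge.py
```

```text
tcp [0.5819 0.1817 0.156 ] yaw 4.12 shift [0.0027 0.0011 0.1135] spin -0.1
dx -0.036 edge row 266 offset mm 0.39 step 26
dx -0.03 edge row 245 offset mm 10.46 step 78
dx 0.03 edge row 245 offset mm 10.47 step 77
dx 0.036 edge row 266 offset mm 0.4 step 26
```

>>> move_arm(
  travel=[
    [0.0018,0.001,0.02],
    [0.0018,0.001,0.04],
    [0.0018,0.001,0.06],
    [0.0018,0.001,0.072],
    [0.0018,0.001,0.078],
    [0.0018,0.001,0.082],
    [0.0018,0.001,0.085],
    [0.0018,0.001,0.088],
    [0.0018,0.001,0.088],
    [0.0018,0.001,0.088],
  ],
  spin=[0,0,0,0,0,0,0,0,0,0],
  claw=[0.03,0.03,0.03,0.03,0.03,0.03,0.03,0.03,0.03,0.03],
)

```text
time_s: 33.52
tcp_pos: [0.583, 0.1859, 0.0685]
tool_rot: [-2.137, -2.302, -0.001]
contact_force: [0.0, 5.2, -4.3]
grip_width: 0.0398
gripper_force: 36.4
```

```bash
python3 - <<'E'
from h import *
s=state(); print(np.round(s["tcp_pos"],4),np.round(s["contact_force"],1),np.round(s["ft_torque"],2),R.from_rotvec(s["tool_rot"]).as_matrix().round(3)[:,2])
p=cam("wrist"); q=cam("side")
a=cv2.resize(p["color"][120:300,180:460],(560,360),interpolation=cv2.INTER_CUBIC)
u=proj(q,[.583,.15,.08]).astype(int); b=cv2.resize(q["color"][u[1]-70:u[1]+70,u[0]-45:u[0]+45],(231,360),interpolation=cv2.INTER_CUBIC)
cv2.imwrite("pics/e1.png",np.hstack([a,b]))
E
python3 edge.py
```

```text
[0.583  0.1859 0.0685] [ 0.   5.2 -4.3] [ 1.36 -0.25  0.03] [ 0.     0.001 -1.   ]
dx -0.036 edge row 259 offset mm 3.75 step 70
dx -0.03 edge row 259 offset mm 3.75 step 70
dx 0.03 edge row 250 offset mm 8.07 step 73
dx 0.036 edge row 244 offset mm 10.95 step 33
```

View pics/e1.png

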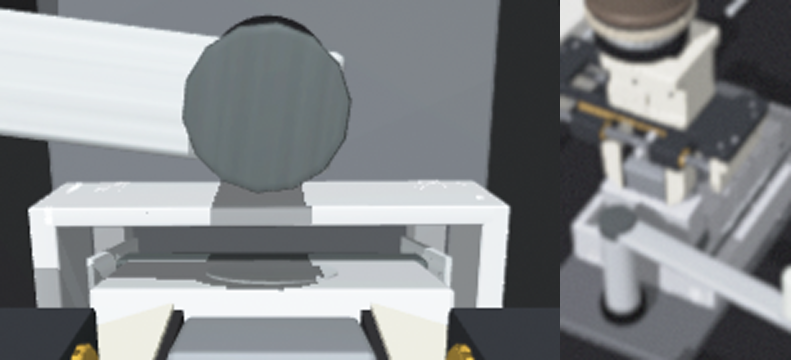

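```bash
python3 - <<'E'
from h import *
s=state(); p=cam("wrist"); im=p["color"]; g=im.min(2).astype(int)
for c in (250,270,310,360,380):
    print(c,g[205:275,c].tolist())
for c in (270,360):
    print("wall in",ray(p,c,233,.052).round(4),"shoulder edge",ray(p,c,264,float(s["tcp_pos"][2])+.0355-.003).round(4))
E
```

```text
250 [127, 127, 126, 127, 126, 143, 212, 213, 214, 214, 214, 214, 215, 215, 215, 215, 215, 221, 245, 245, 241, 240, 239, 237, 237, 236, 233, 174, 88, 88, 88, 88, 88, 88, 88, 88, 88, 88, 89, 89, 88, 83, 84, 86, 91, 111, 110, 110, 110, 110, 110, 109, 110, 128, 198, 198, 198, 198, 200, 233, 247, 246, 245, 245, 245, 245, 245, 245, 245, 244]
270 [127, 127, 127, 127, 130, 160, 212, 214, 214, 214, 214, 215, 216, 215, 215, 216, 215, 222, 246, 244, 241, 240, 239, 237, 236, 235, 231, 166, 88, 88, 88, 88, 88, 88, 88, 88, 88, 88, 88, 88, 88, 83, 84, 86, 90, 112, 111, 110, 111, 110, 110, 110, 110, 128, 198, 198, 198, 197, 201, 233, 247, 246, 245, 245, 245, 245, 245, 245, 245, 237]
310 [103, 103, 103, 103, 103, 103, 103, 99, 95, 89, 85, 115, 115, 114, 115, 115, 114, 119, 154, 171, 172, 171, 173, 172, 170, 170, 166, 129, 88, 88, 89, 88, 89, 87, 89, 88, 89, 88, 88, 88, 84, 58, 49, 50, 62, 105, 106, 107, 107, 105, 105, 104, 105, 105, 107, 129, 162, 110, 113, 161, 247, 246, 245, 245, 245, 245, 245, 245, 245, 245]
360 [125, 125, 125, 125, 133, 176, 214, 216, 216, 216, 215, 215, 215, 216, 215, 215, 215, 226, 249, 241, 240, 238, 237, 237, 236, 233, 212, 106, 88, 88, 88, 89, 88, 88, 88, 88, 88, 88, 88, 89, 88, 84, 82, 87, 105, 179, 198, 198, 198, 199, 198, 199, 198, 198, 198, 198, 198, 198, 204, 233, 248, 246, 245, 245, 245, 245, 245, 245, 245, 239]
380 [125, 126, 125, 125, 138, 195, 214, 216, 215, 215, 215, 215, 215, 215, 215, 215, 217, 228, 247, 240, 239, 238, 237, 236, 235, 230, 199, 101, 88, 88, 88, 88, 92, 114, 114, 115, 115, 117, 129, 128, 122, 93, 82, 85, 105, 178, 198, 198, 198, 198, 198, 199, 198, 198, 198, 198, 198, 198, 205, 231, 248, 246, 245, 245, 245, 245, 245, 245, 245, 244]
wall in [0.5546 0.2002 0.052 ] shoulder edge [0.5605 0.1984 0.1011]
wall in [0.6068 0.2041 0.052 ] shoulder edge [0.6013 0.2015 0.1011]
```

>>> move_arm(
  travel=[
    [0.001,0,0],
    [0.001,0,0.003],
    [0.001,0,0.006],
    [0.001,0,0.009],
    [0.001,0,0.012],
    [0.001,0,0.015],
    [0.001,0,0.018],
    [0.001,0,0.021],
    [0.001,0,0.024],
    [0.001,0,0.026],
    [0.001,0,0.028],
    [0.001,0,0.028],
    [0.001,0,0.028],
  ],
  spin=[0,0,0,0,0,0,0,0,0,0,0,0,0],
  claw=[0.03,0.03,0.03,0.03,0.03,0.03,0.03,0.03,0.03,0.03,0.03,0.03,0.03],
)

```text
time_s: 34.8
tcp_pos: [0.5823, 0.1861, 0.04]
tool_rot: [-2.137, -2.302, 0.001]
contact_force: [1.1, 2.6, -5.9]
grip_width: 0.0396
gripper_force: 35.9
```

>>> move_arm(
  travel=[
    [0,0,0.001],
    [0,0,0.002],
    [0,0,0.002],
    [0,0,0.002],
  ],
  spin=[0,0,0,0],
  claw=[0.03,0.03,0.03,0.03],
)

```text
time_s: 35.13
tcp_pos: [0.5827, 0.1862, 0.0385]
tool_rot: [2.138, 2.302, -0.0]
contact_force: [0.7, 1.6, -3.1]
grip_width: 0.0396
gripper_force: 36.1
```

>>> move_arm(
  travel=[
    [0,0,0],
    [0,0,0],
    [0,0,0],
    [0,0,-0.02],
    [0,0,-0.05],
    [0,0,-0.09],
    [0,0,-0.13],
    [0,0,-0.162],
    [-0.151,-0.011,-0.162],
    [-0.151,-0.011,-0.162],
    [-0.151,-0.011,-0.162],
    [-0.151,-0.011,-0.162],
    [-0.151,-0.011,-0.162],
    [-0.151,-0.011,-0.162],
    [-0.151,-0.011,-0.162],
    [-0.151,-0.011,-0.162],
    [-0.151,-0.011,-0.162],
  ],
  spin=[0,0,0,0,0,0,0,0,0,0,0,0,0,0,0,0,0],
  claw=[0.06,0.06,0.06,0.06,0.06,0.06,0.06,0.06,0.06,0.06,0.06,0.06,0.06,0.06,0.06,0.06,0.06],
)

```text
time_s: 36.55
tcp_pos: [0.5828, 0.0368, 0.2007]
tool_rot: [-2.135, -2.305, -0.001]
contact_force: [0.7, 0.5, -0.2]
grip_width: 0.0603
gripper_force: 0.0
```

```bash
python3 - <<'E'
from h import *
s=state(); print(np.round(s["tcp_pos"],4),np.round(s["contact_force"],1))
p=cam("wrist"); q=cam("side"); np.savez("w4.npz",cw=p["cw"],mtx=p["mtx"])
cv2.imwrite("pics/w4.png",p["color"])
a=cv2.resize(p["color"][0:270,210:450],(533,600),interpolation=cv2.INTER_CUBIC)
b=cv2.resize(q["color"][220:350,215:330],(265,300),interpolation=cv2.INTER_CUBIC)
out=np.zeros((600,798,3),np.uint8); out[:,:533]=a; out[:300,533:]=b; cv2.imwrite("pics/f1.png",out)
E
```

```text
[0.5828 0.0368 0.2007] [ 0.7  0.5 -0.2]
```

View pics/f1.png

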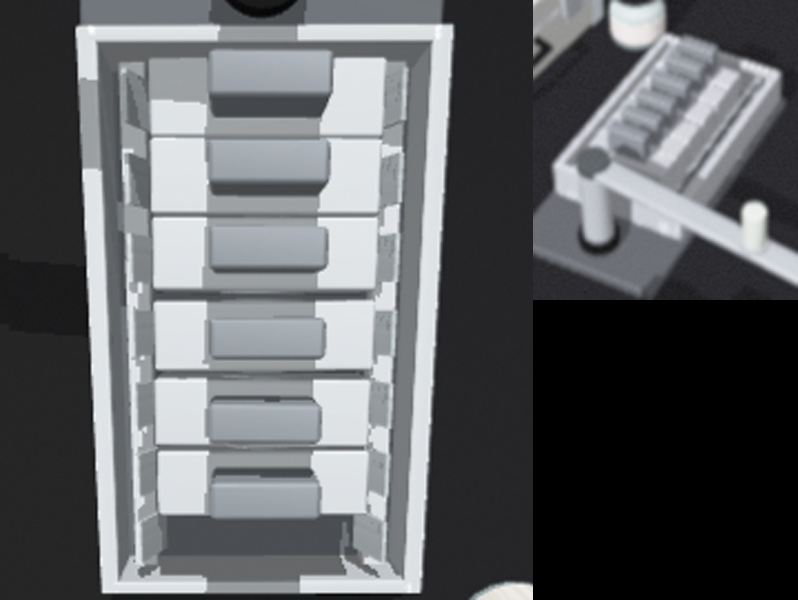

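The view shows all six places from 1 to 6 filled and evenly scaled, so all are home. Only the bottom gap, place 0, is left. I'll measure that gap here.

```bash
python3 - <<'E'
from fit import *
z=np.load("w4.npz"); p=dict(cw=z["cw"],mtx=z["mtx"]); g=cv2.imread("pics/w4.png").min(2).astype(int)
for c in (285,295,365): print(c,g[225:270,c].tolist())
def px(u,v): return 210+u/2.2208,v/2.2222
for u in(180,262,345): print("N1 -y edge",ray(p,*px(u,517),.072).round(4)[:2],"wall in",ray(p,*px(u,578),.052).round(4)[:2])
S={.087:[(149,57),(382,57),(383,133),(150,136)],.058:[(150,139),(382,137),(380,212),(152,213)],-.058:[(157,450),(367,450),(367,515),(158,517)],-.029:[(155,379),(369,378),(369,445),(156,446)],.029:[(151,217),(379,215),(377,288),(152,290)],0:[(153,302),(373,300),(372,369),(155,370)]}
for y,c in S.items():
    q,r=fit(p,[px(*u) for u in c],corners(.084,.026,.072),[.589,.0975+y,.07],True); q2,_=fit(p,[px(*u) for u in c],corners(.084,.026,.072),[.589,.0975+y,.07],False)
    d=q2[:2]-[.589,.0975]; a=.0731; print(y,"dz fit",q[3].round(4),"mag xy",[round(d[0]*np.cos(a)+d[1]*np.sin(a),4),round(-d[0]*np.sin(a)+d[1]*np.cos(a),4)],"yaw",q2[2].round(3))
E
```

```text
285 [220, 220, 220, 220, 221, 218, 161, 80, 81, 79, 79, 79, 79, 79, 79, 80, 79, 84, 83, 84, 83, 82, 74, 75, 78, 95, 100, 102, 101, 102, 102, 101, 101, 121, 192, 193, 202, 231, 223, 221, 220, 209, 49, 26, 27]
295 [220, 220, 220, 220, 220, 218, 157, 75, 75, 75, 75, 75, 75, 75, 75, 75, 75, 75, 75, 75, 75, 75, 75, 75, 77, 95, 101, 101, 102, 102, 101, 101, 101, 120, 192, 192, 201, 229, 223, 221, 220, 208, 49, 26, 26]
365 [222, 220, 221, 221, 221, 213, 124, 75, 75, 81, 110, 110, 110, 110, 110, 110, 110, 110, 109, 110, 106, 82, 81, 81, 88, 120, 135, 192, 191, 182, 173, 101, 101, 120, 191, 198, 225, 226, 223, 221, 219, 202, 21, 27, 26]
N1 -y edge [0.5613 0.0237] wall in [ 0.562  -0.0086]
N1 -y edge [0.5941 0.0263] wall in [ 0.5975 -0.0059]
N1 -y edge [0.6273 0.0288] wall in [ 0.6334 -0.0031]
0.087 dz fit 0.0073 mag xy [np.float64(-0.0005), np.float64(0.0819)] yaw 0.083
0.058 dz fit 0.0039 mag xy [np.float64(-0.0003), np.float64(0.0558)] yaw 0.084
-0.058 dz fit 0.0023 mag xy [np.float64(-0.0002), np.float64(-0.0577)] yaw 0.082
-0.029 dz fit 0.004 mag xy [np.float64(-0.0005), np.float64(-0.0296)] yaw 0.082
0.029 dz fit 0.0011 mag xy [np.float64(-0.0004), np.float64(0.0293)] yaw 0.085
0 dz fit 0.0049 mag xy [np.float64(-0.0005), np.float64(-0.0006)] yaw 0.084
```

>>> move_arm(
  travel=[
    [-0.437,-0.165,0],
    [-0.437,-0.165,0],
    [-0.437,-0.165,0],
    [-0.437,-0.165,0],
    [-0.437,-0.165,0],
    [-0.437,-0.165,0],
    [-0.437,-0.165,0],
    [-0.437,-0.165,0],
    [-0.437,-0.165,0],
    [-0.437,-0.165,0],
    [-0.437,-0.165,0],
    [-0.437,-0.165,0],
    [-0.437,-0.165,0],
    [-0.437,-0.165,0],
    [-0.437,-0.165,0],
    [-0.437,-0.165,0],
    [-0.437,-0.165,0],
    [-0.437,-0.165,0],
    [-0.437,-0.165,0],
    [-0.437,-0.165,0],
  ],
  spin=[1.5,3,4.5,6,7.5,9,10.5,12,13.5,14.7,14.7,14.7,14.7,14.7,14.7,14.7,14.7,14.7,14.7,14.7],
  claw=[0.07,0.07,0.07,0.07,0.07,0.07,0.07,0.07,0.07,0.07,0.07,0.07,0.07,0.07,0.07,0.07,0.07,0.07,0.07,0.07],
)

```text
time_s: 38.32
tcp_pos: [0.4509, -0.4126, 0.2007]
tool_rot: [2.414, 2.01, -0.0]
contact_force: [-0.1, 0.3, -0.3]
grip_width: 0.0702
gripper_force: 0.0
```

```bash
python3 cart.py pics/c4.png; python3 goal.py .4627 -.3429 -10.5 .03
```

```text
[ 0.4508 -0.4128  0.2007] [[0.181, 0.983], [0.983, -0.181]]
cart [268.0, 123.0, 364.0, 150.0] 0.71 xy [ 0.4614 -0.345 ] size [24.3 83.2] yaw -10.4
cart [89.0, 2.0, 215.0, 66.0] 0.65 xy [ 0.3282 -0.2189] size [13.7 42. ] yaw -20.5
tcp [ 0.4508 -0.4128  0.2007] yaw -10.44 shift [ 0.0709 -0.0009  0.1707] spin 0.1
```

>>> move_arm(
  travel=[
    [0.0686,-0.0019,0.06],
    [0.0686,-0.0019,0.06],
    [0.0686,-0.0019,0.08],
    [0.0686,-0.0019,0.11],
    [0.0686,-0.0019,0.14],
    [0.0686,-0.0019,0.16],
    [0.0686,-0.0019,0.1705],
    [0.0686,-0.0019,0.1705],
    [0.0686,-0.0019,0.1705],
    [0.0686,-0.0019,0.1705],
    [0.0686,-0.0019,0.1705],
    [0.0686,-0.0019,0.1705],
    [0.0686,-0.0019,0.1705],
    [0.0686,-0.0019,0.1705],
    [0.0686,-0.0019,0.1705],
    [0.0686,-0.0019,0.1705],
    [0.0686,-0.0019,0.1705],
  ],
  spin=[0,0,0,0,0,0,0,0,0,0,0,0,0,0,0,0,0],
  claw=[0.07,0.07,0.07,0.07,0.07,0.07,0.07,0.07,0.07,0.03,0.03,0.03,0.03,0.03,0.03,0.03,0.03],
)

```text
time_s: 39.83
tcp_pos: [0.4618, -0.3454, 0.0306]
tool_rot: [2.414, 2.009, 0.0]
contact_force: [1.3, -0.0, 6.3]
grip_width: 0.0395
gripper_force: 30.0
```

```bash
python3 goal.py .5953 .0102 4.4 .157
```

```text
tcp [ 0.4618 -0.3454  0.0306] yaw -10.45 shift [ 0.3739  0.0669 -0.1265] spin -14.9
```

>>> move_arm(
  travel=[
    [0,0,-0.03],
    [0,0,-0.06],
    [0,0,-0.1],
    [0,0,-0.1265],
    [0,0,-0.1265],
    [0.035,0.006,-0.1265],
    [0.07,0.012,-0.1265],
    [0.11,0.019,-0.1265],
    [0.15,0.027,-0.1265],
    [0.19,0.034,-0.1265],
    [0.23,0.041,-0.1265],
    [0.27,0.048,-0.1265],
    [0.31,0.055,-0.1265],
    [0.345,0.062,-0.1265],
    [0.3735,0.0669,-0.1265],
    [0.3735,0.0669,-0.1265],
    [0.3735,0.0669,-0.1265],
    [0.3735,0.0669,-0.1265],
    [0.3735,0.0669,-0.1265],
    [0.3735,0.0669,-0.1265],
  ],
  spin=[0,0,0,0,0,-1.5,-3,-4.5,-6,-7.5,-9,-10.5,-12,-13.5,-14.9,-14.9,-14.9,-14.9,-14.9,-14.9],
  claw=[0.03,0.03,0.03,0.03,0.03,0.03,0.03,0.03,0.03,0.03,0.03,0.03,0.03,0.03,0.03,0.03,0.03,0.03,0.03,0.03],
)

```text
time_s: 41.5
tcp_pos: [0.5943, 0.0082, 0.1561]
tool_rot: [-2.136, -2.303, 0.002]
contact_force: [-0.3, 0.0, -3.3]
grip_width: 0.0399
gripper_force: 30.0
```

```bash
python3 goal.py .5953 .0098 4.4 .0426; python3 edge.py
```

```text
tcp [0.5943 0.0082 0.1561] yaw 4.31 shift [0.0016 0.0013 0.1135] spin -0.1
dx -0.036 edge row 265 offset mm 0.87 step 23
dx -0.03 edge row 243 offset mm 11.43 step 72
dx 0.03 edge row 243 offset mm 11.43 step 74
dx 0.036 edge row 255 offset mm 5.68 step 63
```

>>> move_arm(
  travel=[
    [0,0,0.02],
    [0,0,0.04],
    [0,0,0.06],
    [0,0,0.072],
    [0,0,0.078],
    [0,0,0.082],
    [0,0,0.085],
    [0,0,0.088],
    [0,0,0.088],
    [0,0,0.088],
  ],
  spin=[0,0,0,0,0,0,0,0,0,0],
  claw=[0.03,0.03,0.03,0.03,0.03,0.03,0.03,0.03,0.03,0.03],
)

```text
time_s: 42.38
tcp_pos: [0.5954, 0.0101, 0.0692]
tool_rot: [2.133, 2.305, 0.001]
contact_force: [0.7, 0.1, -5.4]
grip_width: 0.0397
gripper_force: 30.0
```

No side force, so I'll press home.

>>> move_arm(
  travel=[
    [0,0,0.003],
    [0,0,0.006],
    [0,0,0.009],
    [0,0,0.012],
    [0,0,0.015],
    [0,0,0.018],
    [0,0,0.021],
    [0,0,0.024],
    [0,0,0.026],
    [0,0,0.028],
    [0,0,0.029],
    [0,0,0.029],
    [0,0,0.029],
  ],
  spin=[0,0,0,0,0,0,0,0,0,0,0,0,0],
  claw=[0.03,0.03,0.03,0.03,0.03,0.03,0.03,0.03,0.03,0.03,0.03,0.03,0.03],
)

```text
time_s: 43.47
tcp_pos: [0.5952, 0.0094, 0.0424]
tool_rot: [2.133, 2.304, -0.0]
contact_force: [-9.0, -3.2, 31.8]
grip_width: 0.0396
gripper_force: 30.0
```

>>> move_arm(
  travel=[
    [0,0,-0.002],
    [0,0,-0.002],
    [0,0,-0.002],
    [0,0,-0.03],
    [0,0,-0.065],
    [0,0,-0.1],
    [0.04,0.001,-0.1],
    [0.08,0.001,-0.1],
    [0.12,0.001,-0.1],
    [0.155,0.001,-0.1],
    [0.177,0.001,-0.1],
    [0.177,0.001,-0.1],
    [0.177,0.001,-0.07],
    [0.177,0.001,-0.05],
    [0.177,0.001,-0.04],
    [0.177,0.001,-0.034],
    [0.177,0.001,-0.03],
    [0.177,0.001,-0.028],
    [0.177,0.001,-0.0275],
    [0.177,0.001,-0.0275],
  ],
  spin=[0,0,0,0,0,0,0,0,0,0,0,0,0,0,0,0,0,0,0,0],
  claw=[0.06,0.06,0.06,0.06,0.05,0.04,0.02,0,0,0,0,0,0,0,0,0,0,0,0,0],
)

```text
time_s: 45.13
tcp_pos: [0.5825, 0.1867, 0.0683]
tool_rot: [2.133, 2.305, 0.002]
contact_force: [0.6, 0.2, 0.2]
grip_width: 0.0006
gripper_force: 0.0
```

>>> move_arm(
  travel=[
    [0,0,-0.04],
    [0,0,-0.08],
    [0,0,-0.105],
    [0.0726,-0.1746,-0.105],
    [0.0726,-0.1746,-0.105],
    [0.0726,-0.1746,-0.105],
    [0.0726,-0.1746,-0.105],
    [0.0726,-0.1746,-0.105],
    [0.0726,-0.1746,-0.105],
    [0.0726,-0.1746,-0.105],
    [0.0726,-0.1746,-0.105],
    [0.0726,-0.1746,-0.07],
    [0.0726,-0.1746,-0.045],
    [0.0726,-0.1746,-0.0295],
    [0.0726,-0.1746,-0.0295],
    [0.0726,-0.1746,-0.0295],
    [0.0726,-0.1746,-0.0295],
    [0.0726,-0.1746,-0.0295],
    [0.0726,-0.1746,-0.0295],
    [0.0726,-0.1746,-0.0295],
  ],
  spin=[0,0,0,4.3,4.3,4.3,4.3,4.3,4.3,4.3,4.3,4.3,4.3,4.3,4.3,4.3,4.3,4.3,4.3,4.3],
  claw=[0.05,0.05,0.05,0.05,0.05,0.05,0.05,0.05,0.05,0.05,0.05,0.05,0.05,0.05,0.01,0.01,0.01,0.01,0.01,0.01],
)

```text
time_s: 46.8
tcp_pos: [0.4032, 0.2458, 0.0976]
tool_rot: [2.219, 2.223, 0.003]
contact_force: [0.6, 0.4, 4.7]
grip_width: 0.0191
gripper_force: 30.0
```

>>> move_arm(
  travel=[
    [-0.0157,0.0004,-0.001],
    [-0.033,0.0025,-0.001],
    [-0.0501,0.0064,-0.001],
    [-0.0667,0.0119,-0.001],
    [-0.0827,0.019,-0.001],
    [-0.0979,0.0277,-0.001],
    [-0.1121,0.0379,-0.001],
    [-0.1252,0.0495,-0.001],
    [-0.1371,0.0623,-0.001],
    [-0.1477,0.0762,-0.001],
    [-0.1569,0.0911,-0.001],
    [-0.1645,0.1069,-0.001],
    [-0.1705,0.1233,-0.001],
    [-0.1748,0.1402,-0.001],
    [-0.1774,0.1575,-0.001],
    [-0.1783,0.175,-0.001],
    [-0.1778,0.1881,-0.001],
    [-0.1776,0.1907,-0.001],
    [-0.1776,0.1907,-0.001],
    [-0.1776,0.1907,-0.001],
  ],
  spin=[0,0,0,0,0,0,0,0,0,0,0,0,0,0,0,0,0,0,0,0],
  claw=[0.01,0.01,0.01,0.01,0.01,0.01,0.01,0.01,0.01,0.01,0.01,0.01,0.01,0.01,0.01,0.01,0.01,0.01,0.01,0.01],
)

```text
time_s: 48.47
tcp_pos: [0.5921, 0.0489, 0.0971]
tool_rot: [2.225, 2.202, -0.031]
contact_force: [-7.8, -46.1, 14.5]
grip_width: 0.01
gripper_force: 22.7
```

>>> move_arm(
  travel=[
    [-0.015,0,0],
    [-0.03,0,0],
    [-0.03,0,0],
    [-0.03,0,-0.03],
    [-0.03,0,-0.07],
    [-0.05,-0.02,-0.105],
    [-0.05,-0.03,-0.12],
    [-0.05,-0.03,-0.12],
    [-0.05,-0.03,-0.12],
  ],
  spin=[0,0,0,0,0,0,0,0,0],
  claw=[0.01,0.01,0.01,0.01,0.01,0.01,0.01,0.01,0.01],
)

```text
time_s: 49.22
tcp_pos: [0.5642, 0.0192, 0.2191]
tool_rot: [2.217, 2.223, 0.004]
contact_force: [-0.4, 0.4, 0.1]
grip_width: 0.0102
gripper_force: 0.0
```

```bash
python3 - <<'E'
from h import *
s=state(); print(np.round(s["tcp_pos"],4),np.round(s["contact_force"],1))
p=cam("wrist"); np.savez("w5.npz",cw=p["cw"],mtx=p["mtx"])
cv2.imwrite("pics/w5.png",p["color"]); cv2.imwrite("pics/w5z.png",cv2.resize(p["color"][0:280,180:553],(800,600),interpolation=cv2.INTER_CUBIC))
E
```

```text
[0.5642 0.0192 0.2191] [-0.4  0.4  0.1]
```

View pics/w5z.png

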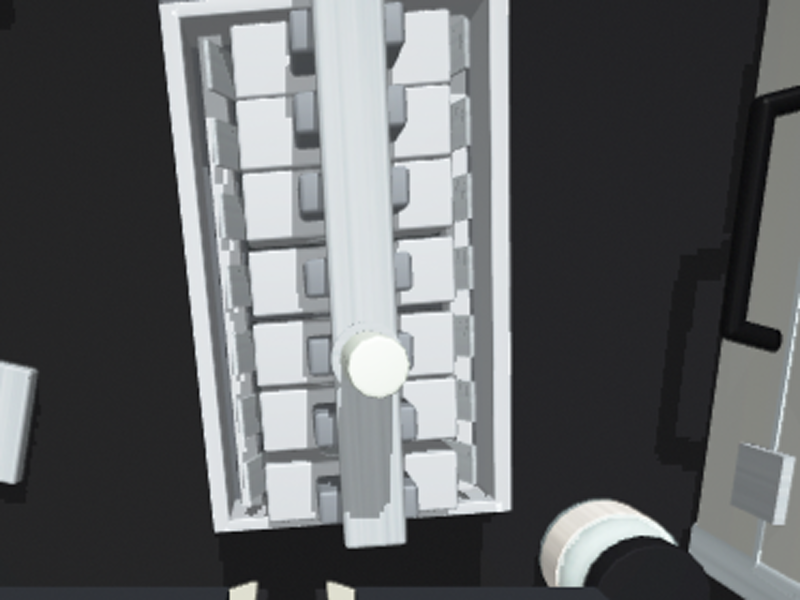

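The bar lies over the row with the knob at (378,366) in the zoom, and all seven tabs sit under it. I'll measure its angle.

```bash
python3 - <<'E'
from h import *
z=np.load("w5.npz"); p=dict(cw=z["cw"],mtx=z["mtx"])
f=lambda u,v,h: ray(p,180+u*.46625,v*.46667,h)
print("knob",f(378,366,.159))
def yaw(a,b,h): d=f(*a,h)-f(*b,h); return np.arctan2(-d[0],d[1])
print("bar edges yaw",yaw((315,5),(344,545),.117),yaw((380,5),(406,540),.117),"rails",yaw((162,5),(216,530),.052),yaw((509,5),(511,510),.052))
k=f(378,366,.159); m=np.array([.589,.0975]); d=k[:2]-m; a=.078; print("knob in mag x,y",d[0]*np.cos(a)+d[1]*np.sin(a),-d[0]*np.sin(a)+d[1]*np.cos(a))
E
```

```text
knob [0.5908132  0.06789493 0.159     ]
bar edges yaw 0.0715562984758625 0.08652835489754113 rails 0.07794509311888603 0.07756592762516853
knob in mag x,y -0.0004991710128523759 -0.0296563466300061
```

```bash
python3 -c "
from bench import *
print(finish_job())"
```

```text
the job is handed in; nothing more can be done
None
```

The job is handed in: all four cartridges are pressed home, the last picture shows the keeper bar shut to within about 0.01 rad, and nothing in view looked disturbed; the hand-in call returned no verdict.

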